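Lock the filter cover on the sterilising container and snap its latch

ROBOT

A 6-joint arm with a two-finger parallel gripper is mounted at the origin on a cart in front of the work surface, level with it; the furniture and walls round the work are solid. World frame = base frame: x ahead of the robot, y to its left, z up, the work surface at z = 0. Lengths are in m, angles in rad, forces in N, time in s.
With the tool pointing down it reaches from about 0.325 to 1 m from the base axis. Payload 5.1 kg.
Tool frame: the origin (TCP) lies between the finger pads; the fingertips stand 14 mm ahead of it and the grasp point (between the pads) lies 5 mm behind it; x points along the fingers, y is the direction in which the jaws open and shut, and the axes are right-handed (so a half turn about x gives the same grasp; the last joint's range is limited). The gripper opens to 85 mm and grips with 20 to 120 N. Pads are 22 mm wide; open, the fingers measure 114 mm over their backs; the gripper's body (76 mm by 85 mm) begins 54 mm behind the grasp point. The pads swing forward as they close: fully open they stand 13 mm farther back than shut.
Start: joints at [1.14, 0.124, 1.65, -0, 1.367, -0.083], TCP at [0.222, 0.611, 0.245] pointing down, gripper open.
Joint ranges: [-2.61, 2.61], [-1.02, 2.33], [0.03, 2.71], [-1.35, 4.49], [0.32, 2.68], [-2.91, 2.91]. Speed limits (rad/s): [2.57, 2.57, 3.14, 3.14, 3.14, 3.14].

INTERFACE

Orientations are given as [roll, pitch, yaw] about the fixed x, y, z axes, in that order (R = Rz(yaw) Ry(pitch) Rx(roll)).
In Python, from rig import robot gives the robot as it stands.
- The arm moves only by the tool play_rows, never from a script. Its argument "rows" is one flat list of numbers, 7 for each row, row after row: the turn, a rotation vector about the tool's x, y, z in rad, then the shift along the tool's x, y, z in m, then the opening, from -1 (shut) to 1 (fully open). In form: [ax, ay, az, tx, ty, tz, grip, ax, ay, az, tx, ty, tz, grip, ...]. A call has 1 to 12 rows; each row is the pose to reach, as a shift and turn from the pose measured when the call began, along the tool's axes at that moment; what a row does not reach only later rows make up. A row lasts 1/8 s, in which the tool goes at most 62.5 mm and 10.7 degrees, less where a joint would pass 70% of its speed; a pose out of reach is approached as far as the arm can. A call with a gripper value outside its range is refused whole. The fingers move at their own pace and stop on an object; the grip force is fixed at half the most. Time passes only in rows, so rows that repeat a pose let the fingers close. It gives the time, the measured TCP pose, the force and the opening at its end, in the units of the state.
- robot.get_state(): the state, without advancing time (a new reading comes with each control period).
- robot.get_image(name): name is "side" or "top"; returns a dict with "pixels" (400x640x3 uint8, red, green, blue), "fx", "fy", "cx", "cy" (pixels), "rvec" (rotation vector, rad) and "tvec" (3), from world to camera coordinates, as OpenCV has them. Camera axes: x right, y down, z forward; pixel columns grow to the right and rows downward; lengths in m; the calibration is good to about 2 mm. A picture is of the moment at which its call begins. There is no depth.
- robot.close_job(): hands the job in, once; it reports no verdict.
The state is a dict: "time": time; "joints": joint angles; "joint_vel": joint speeds; "joint_efforts": joint torques, N m; "position": TCP position; "eef_rot": TCP orientation; "force": force on the tool from outside, world axes, zero at the start; "ft_torque": the same for the moment, N m; "gripper_width": opening from 0.0 (shut) to 1.0 (fully open).
Only numpy, scipy, OpenCV 4.12 (cv2) and the standard library are available. Lean on these libraries where they do the work, as an engineer would, in place of code of your own. Each camera call takes 0.05 s, during which the arm holds its last target.

TASK

Get the sterilising container ready for the steriliser: lay the loose blue filter cover over the round filter port on its lid, and twist it clockwise about a quarter turn until both ends click locked under the steel claws. Then swing the orange-tipped front latch down and press it in until it snaps shut, and leave everything released. Do not push or knock over any of the bottles or the forceps jar.

Things in the scene. Friction and masses are not known exactly. Their poses are not given: they have to be found in the camera images.
- cover_grip (a point): Loose filter cover, 120 g: blue disc 82 mm across, 6 mm thick, lying flat; grey grip bar across its top (64 long, 14 wide, from 6 to 30 mm above the underside); two steel lugs on the rim in line with the bar (ends 52 mm from the centre, 16 wide, 5 thick). Point: middle of the cover, 18 mm above its underside; x along bar and lugs, z up. Same when turned half a turn.
- port (a point): Middle of the filter port on the flat lid top of the sterilising container (fixed; aluminium tub 150 x 200 mm, grey lid 158 x 208 mm, its top 62 mm above the worktop). z up, -x to the container's front (latch side), y along its long side. The cover's underside rests here, centred. Locked, its bar lies along y, in line with the claws' orange dots.
- claw_a (a point): Steel bayonet claw at the port's +y side; point on the lid under it, 54 mm from the port's middle, where a lug ends up. 12.5 mm high; its roof hangs 9 mm above the lid from 46 mm out, its wall stands 56 mm out: lugs slide beneath with 4 mm to spare. Seen from above it reaches from a solid end stop 10 degrees clockwise of this point to an open end 45 degrees anticlockwise.
- claw_b (a point): The same claw at the -y side. Lower the cover with its bar 60 to 150 degrees anticlockwise (seen from above) of the line of the claws (90: bar along the port's x), then turn it clockwise until the lugs meet the end stops. About 25 degrees before, the lugs start to lift a sprung pin in each claw; at the stop the pins drop behind them. Takes under 0.6 N m.
- click_a (a joint): Sprung click pin in the +y claw: how far it is lifted, in m. 0 at rest (before the lug comes and again when the lug is locked behind it), about 0.002 while the lug passes under it.
- click_b (a joint): The same for the -y claw.
- latch (a joint): Latch flap hinged at the front of the lid: steel plate 40 mm wide, 4 thick, reaching 45 mm from its hinge, orange tip. Angle in rad: 0 shut (hanging down along the container's front), 1.57 sticking out level to the front. It stays where it is left; in the last 0.2 rad it rides over a sprung keeper and snaps shut, with less than 10 N at the tip.
- latch_hinge (a point): Middle of the latch's hinge line on the container (fixed to it), 54 mm above the worktop, 88 mm in front of the port's middle. Axes as the port's: the hinge runs along y, the front is -x.
- latch_pad (a point): Middle of the orange tip's outer face on the latch flap, 36 mm from the hinge line, where to press; it moves with the flap. z points along the flap towards the hinge, -x out of the outer face (the face to press on).
- pump_bottle: Bystander: clear pump bottle, 47 x 75 mm and 175 mm tall, loose; origin at the centre of its underside.
- forceps_jar: Bystander: steel jar with two forceps standing in it, 69 mm across and 202 mm tall in all, loose; origin at the centre of its underside.
- oil_dropper: Bystander: small brown dropper bottle, 34 mm across and 102 mm tall, loose; origin at the centre of its underside.
- polish_a: Bystander: small pink bottle with a gold cap, 31 mm across and 79 mm tall, loose, near the container's front right corner (about 90 mm beside the latch); origin at the centre of its underside.
Not all that is in view belongs to the job. What is meant by the part that bears cover_grip is not yellow, and is the smaller of those in its own colour.

How it is judged:
On the way, in this order (a step that is already met when the one before it is completed fails the run):
1. the cover lies in the port, turned until both ends are clicked in under the claws (horizontal distance between cover_grip and port below 0.008 m and z of cover_grip in the frame of port between 0.014 and 0.022 m and angle between the x axis of cover_grip and the y axis of port, either way round below 0.1 rad and angle between cover_grip's own z axis and vertical below 0.06 rad and value of joint each of click_a, click_b below 0.0008 m), for 0.2 s.
2. the front latch is snapped shut (value of joint latch below 0.08 rad), for 0.2 s.
At the end, for the whole second after the job is handed in: The cover lies flat on the lid within 8 mm of the port's middle, its bar within 0.1 rad of the locked direction and both click pins down again (lifted under 0.8 mm); the latch is shut (under 0.08 rad); the robot has let go (all of step 1 and value of joint latch below 0.08 rad and contact force between the fingers and anything else below 0.3 N); the robot touches nothing.
It fails at once if the pump bottle is pushed more than 4 cm or tipped (distance of pump_bottle from where it was at the start of the episode above 0.04 m or angle between pump_bottle's own z axis and vertical above 0.35 rad).
It fails at once if the forceps jar is pushed more than 4 cm or tipped (distance of forceps_jar from where it was at the start of the episode above 0.04 m or angle between forceps_jar's own z axis and vertical above 0.35 rad).
It fails at once if the oil dropper is pushed more than 4 cm or tipped (distance of oil_dropper from where it was at the start of the episode above 0.04 m or angle between oil_dropper's own z axis and vertical above 0.35 rad).
It fails at once if the small pink bottle is pushed more than 4 cm or tipped (distance of polish_a from where it was at the start of the episode above 0.04 m or angle between polish_a's own z axis and vertical above 0.35 rad).
It also fails if it takes over 58 s, if anything falls off the work surface, if the arm or the gripper's body presses on something with over 40 N, if the wrist force passes 120 N, or if a joint passes its speed limit or range.

## Working session

There is one attempt and no reset: what is moved stays moved. The work goes in short steps, Python scripts to look and compute and a tool call to move; the robot and the scene stay as the last step left them, time stands still between calls to the robot, and variables do not carry over. Pictures are saved under pics/ and viewed, and the job is handed in when it is done.

Besides the shell and the picture viewer there is one more tool, called after "Call:" as name(argument=value, ...) on one line, values as JSON. play_rows: Moves the arm, as the interface text tells. Its arguments: {"type":"object","properties":{"rows":{"type":"array","items":{"type":"number"}}},"required":["rows"]}

```bash
ls; mkdir -p pics; python3 - <<'E'
from rig import robot
import cv2
s=robot.get_state();print(s)
for n in("side","top"):
    im=robot.get_image(n);cv2.imwrite(f"pics/{n}0.png",im["pixels"][:,:,::-1])
    print(n,{k:im[k] for k in im if k!="pixels"})
E
```

```text
pics
{'time': 0.0, 'joints': array([ 1.14041627e+00,  1.24540070e-01,  1.65166269e+00, -9.30005653e-06,
        1.36747142e+00, -8.25874397e-02]), 'joint_vel': array([-0.00151192,  0.00020094, -0.00037239, -0.00067423,  0.00111766,
       -0.001033  ]), 'joint_efforts': array([ 1.09429860e-03, -4.23607135e+01, -3.65459776e+01, -2.23765983e-05,
        6.95167197e-03,  1.94892618e-05]), 'position': array([0.2213189 , 0.61055591, 0.24403703]), 'eef_rot': array([-1.64900981,  1.56871478, -1.99680054]), 'force': array([-0.36009143, -0.51948434, -0.078823  ]), 'ft_torque': array([0.03096191, 0.02751665, 0.01563632]), 'gripper_width': 0.9994861878020648}
side {'fx': 362.2093338519502, 'fy': 362.2093338519502, 'cx': 321.4944462005312, 'cy': 203.652076395403, 'rvec': array([ 0.580212  , -2.80394038,  0.98301131]), 'tvec': array([0.47935587, 0.2399149 , 1.00500342])}
top {'fx': 494.27748990782885, 'fy': 494.27748990782885, 'cx': 324.3275939534717, 'cy': 201.12162999128327, 'rvec': array([ 2.07421098, -2.14598539,  0.10499419]), 'tvec': array([-0.02178104,  0.56045979,  1.67482818])}
```

View pics/side0.png

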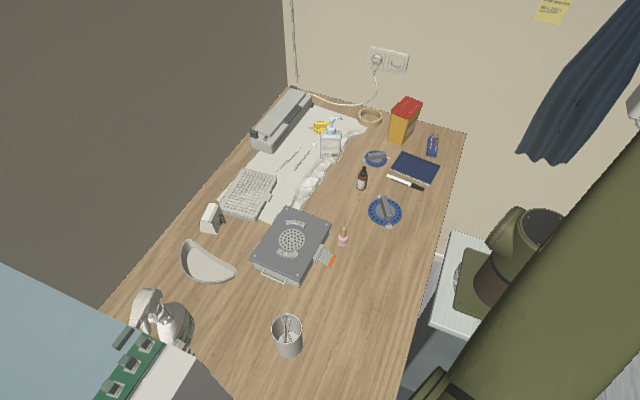

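View pics/top0.png

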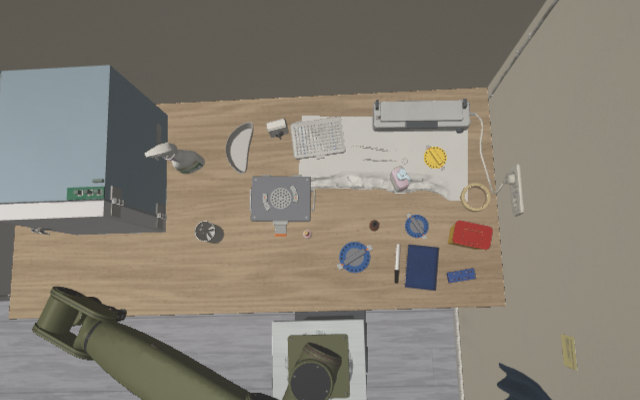

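Candidates for the cover in the top view are the yellow disc (436,157), the large blue disc (355,257) and the small blue disc (417,226). The description (not yellow, the smaller of its colour) picks (417,226). I'll check it in a crop and measure.

```bash
cat > h.py <<'E'
import numpy as np, cv2
from rig import robot
from scipy.spatial.transform import Rotation as Rn
def cam(n):
    im=robot.get_image(n); im["R"]=cv2.Rodrigues(im["rvec"])[0]
    im["K"]=np.array([[im["fx"],0,im["cx"]],[0,im["fy"],im["cy"]],[0,0,1]]);im["o"]=-im["R"].T@im["tvec"];im["px"]=im["pixels"];return im
def ray(c,p):
    d=c["R"].T@np.linalg.inv(c["K"])@np.array([p[0],p[1],1.]);return d/np.linalg.norm(d)
def onz(c,p,z):
    d=ray(c,p);return c["o"]+d*(z-c["o"][2])/d[2]
def tri(c1,p1,c2,p2):
    P1=c1["K"]@np.c_[c1["R"],c1["tvec"]];P2=c2["K"]@np.c_[c2["R"],c2["tvec"]]
    X=cv2.triangulatePoints(P1,P2,np.array(p1,float),np.array(p2,float))[:,0];X=X[:3]/X[3]
    return X, np.linalg.norm(proj(c1,X)-p1), np.linalg.norm(proj(c2,X)-p2)
def proj(c,X):
    return cv2.projectPoints(np.array(X,float).reshape(-1,1,3),c["rvec"],c["tvec"],c["K"],None)[0].reshape(-1,2).squeeze()
def crop(c,x0,y0,w,h,name,s=None):
    s=s or min(800//w,600//h)
    cv2.imwrite("pics/"+name,cv2.resize(c["px"][y0:y0+h,x0:x0+w,::-1],None,fx=s,fy=s,interpolation=cv2.INTER_CUBIC))
    print(name,"scale",s,"origin",x0,y0)
E
python3 - <<'E'
from h import *
t=cam("top");s=cam("side")
print(t["o"],s["o"])
for p in [(417,226),(355,257),(436,157),(280,198),(280,235),(307,234),(205,231),(374,226),(400,178)]: print(p,onz(t,p,0.0).round(3),proj(s,onz(t,p,0.02)).round(0))
crop(t,385,195,80,60,"t_cov.png");crop(t,235,165,80,80,"t_box.png",7)
crop(s,350,140,60,40,"s_cov.png");crop(s,240,195,110,100,"s_box.png",6)
E
```

```text
[ 0.28508506 -0.1390092   1.73753906] [0.28639314 0.59601462 0.9274258 ]
(417, 226) [ 0.466 -0.36   0.   ] [375. 155.]
(355, 257) [ 0.365 -0.14   0.   ] [384. 207.]
(436, 157) [ 0.71  -0.442  0.   ] [322. 124.]
(280, 198) [0.584 0.121 0.   ] [287. 248.]
(280, 235) [0.451 0.123 0.   ] [328. 264.]
(307, 234) [0.451 0.026 0.   ] [341. 238.]
(205, 231) [0.475 0.393 0.   ] [277. 351.]
(374, 226) [ 0.471 -0.211  0.   ] [360. 182.]
(400, 178) [ 0.639 -0.31   0.   ] [326. 150.]
t_cov.png scale 10 origin 385 195
t_box.png scale 7 origin 235 165
s_cov.png scale 13 origin 350 140
s_box.png scale 6 origin 240 195
```

```bash
cd pics; python3 -c "
import cv2,numpy as np
a=[cv2.resize(cv2.imread(f),(400,300)) for f in ('t_cov.png','s_cov.png','t_box.png','s_box.png')]
cv2.imwrite('mosaic.png',np.vstack([np.hstack(a[:2]),np.hstack(a[2:])]))"
```

```text
(no output)
```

View pics/mosaic.png

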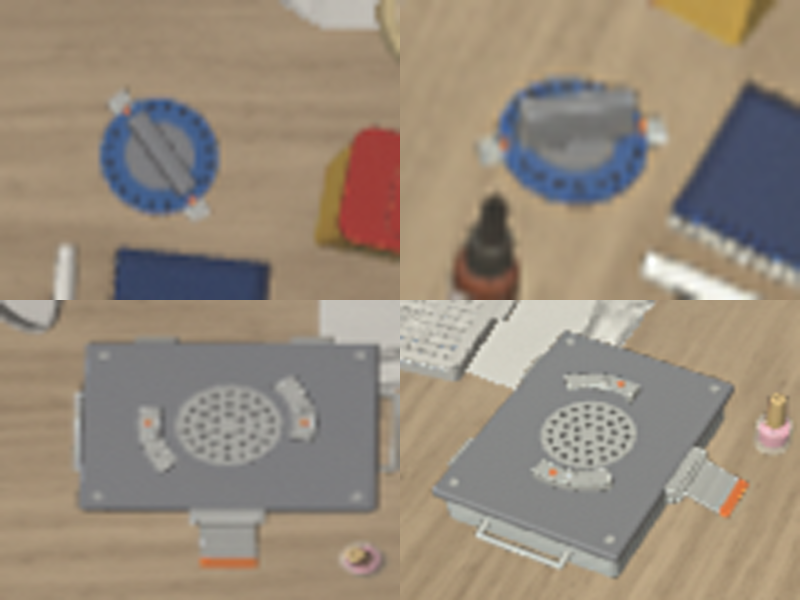

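View pics/t_box.png

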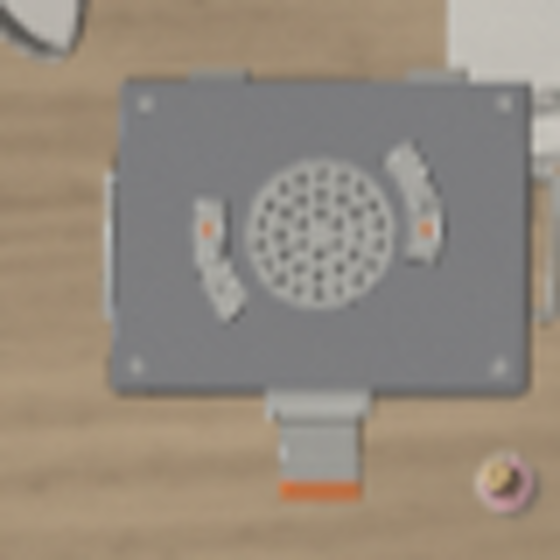

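View pics/s_box.png

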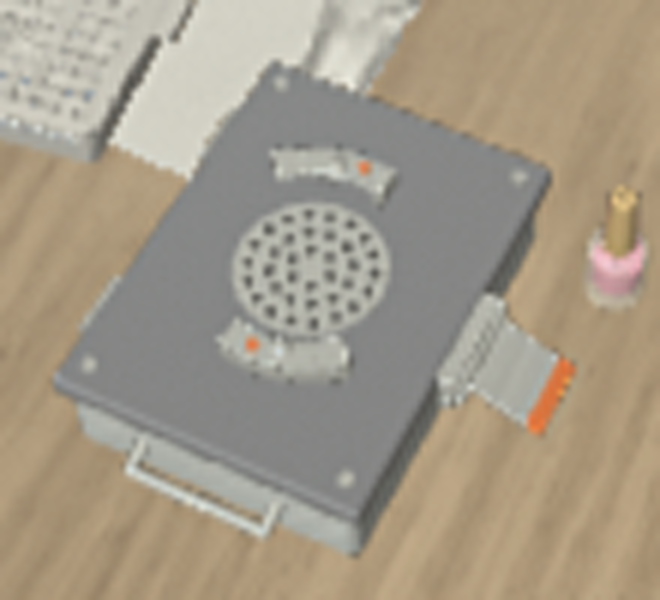

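The crop confirms the small blue disc with its grey bar and two lugs, on bare wood. The blue notebook near it is a rectangle. Next I'll measure the cover and port from both views.

```bash
cat > m.py <<'E'
from h import *
def comps(mask):
    n,l,st,ce=cv2.connectedComponentsWithStats(mask.astype(np.uint8),connectivity=8);return l,st,ce
def blue(c,win,frac=1):
    x0,y0,x1,y1=win;hsv=cv2.cvtColor(c["px"],cv2.COLOR_RGB2HSV)
    m=cv2.inRange(hsv,(100,90,60),(125,255,255));mm=np.zeros_like(m);mm[y0:y1,x0:x1]=m[y0:y1,x0:x1]
    cs=cv2.findContours(mm,cv2.RETR_EXTERNAL,cv2.CHAIN_APPROX_NONE)[0];k=max(cs,key=cv2.contourArea)
    return cv2.fitEllipse(cv2.convexHull(np.vstack([q for q in cs if len(q)>15])))
def orange(c,win):
    x0,y0,x1,y1=win;r,g,b=[c["px"][:,:,i].astype(int) for i in range(3)]
    w=np.clip(r-np.maximum(g,b)-45,0,None)*(r-b>50);out=np.zeros_like(w);out[y0:y1,x0:x1]=w[y0:y1,x0:x1]
    l,st,ce=comps(out>0);res=[]
    for i in range(1,len(st)):
        ys,xs=np.where(l==i);ww=out[ys,xs];res.append((((xs*ww).sum()/ww.sum()),((ys*ww).sum()/ww.sum()),len(xs)))
    return res
E
python3 - <<'E'
from m import *
t=cam("top");s=cam("side")
et=blue(t,(395,205,440,243));es=blue(s,(358,145,398,170));print(et,es)
print("tri cover",tri(t,et[0],s,es[0]), onz(t,et[0],.004),onz(s,es[0],.004), "diam top",max(et[1])*1.735/494)
eb=blue(t,(330,230,385,285));print("big diam",max(eb[1])*1.735/494,onz(t,eb[0],.004))
for n,c,w in(("t",t,(395,205,440,243)),("s",s,(358,145,398,172)),("t",t,(235,165,315,240)),("s",s,(240,195,345,280))):
    print(n,[tuple(np.round(o,1)) for o in orange(c,w)])
E
```

```text
((416.21160888671875, 225.70372009277344), (21.399799346923828, 22.527029037475586), 80.6729736328125) ((375.98187255859375, 160.46067810058594), (10.939590454101562, 19.49308967590332), 89.20230102539062)
tri cover (array([ 0.46384217, -0.35862116, -0.00650011]), np.float64(1.0591765026476772), np.float64(1.8949389191261692)) [ 0.46646034 -0.35705619  0.004     ] [ 0.4549639 -0.3476789  0.004    ] diam top 0.07911820927129583
big diam 0.10559968425194745 [ 0.36510187 -0.13719794  0.004     ]
t [(np.float64(410.0), np.float64(217.0), np.float64(1.0)), (np.float64(423.0), np.float64(235.0), np.float64(1.0))]
s [(np.float64(386.0), np.float64(156.0), np.float64(1.0)), (np.float64(365.0), np.float64(159.0), np.float64(1.0))]
t [(np.float64(264.0), np.float64(197.1), np.float64(2.0)), (np.float64(295.0), np.float64(197.0), np.float64(1.0)), (np.float64(279.9), np.float64(234.6), np.float64(32.0))]
s [(np.float64(300.0), np.float64(222.5), np.float64(2.0)), (np.float64(341.0), np.float64(237.0), np.float64(1.0)), (np.float64(281.5), np.float64(252.0), np.float64(2.0)), (np.float64(331.2), np.float64(260.7), np.float64(42.0))]
```

```bash
cat >> m.py <<'E'
def up(c,win,k=8):
    x0,y0,x1,y1=win
    return cv2.resize(c["px"][y0:y1,x0:x1],None,fx=k,fy=k,interpolation=cv2.INTER_CUBIC).astype(int)
def unup(p,win,k=8):  # upscaled pixel -> original pixel
    return (np.array(p,float)+.5)/k-.5+np.array(win[:2])
def blobs(mask,win,k=8,minA=30):
    l,st,ce=comps(mask);return [(unup(ce[i],win,k).round(2),st[i][4]/k/k) for i in range(1,len(st)) if st[i][4]>=minA]
def ell(mask,win,k=8):
    cs=cv2.findContours(mask.astype(np.uint8),cv2.RETR_EXTERNAL,cv2.CHAIN_APPROX_NONE)[0]
    h=cv2.convexHull(np.vstack([q for q in cs if len(q)>60]));e=cv2.fitEllipse(h)
    return unup(e[0],win,k),np.array(e[1])/k,e[2]
E
python3 - <<'E'
from m import *
t=cam("top");s=cam("side")
wt=(398,208,438,244);ws=(356,142,396,174)
C={}
for n,c,w in(("t",t,wt),("s",s,ws)):
    u=up(c,w);r,g,b=u[...,0],u[...,1],u[...,2]
    mb=(b-r>25);e=ell(mb,w);print(n,e);C[n]=e[0]
    cv2.imwrite(f"pics/mb_{n}.png",np.hstack([u[...,::-1].astype(np.uint8),np.repeat(mb[...,None]*255,3,2).astype(np.uint8)]))
    print(" or",blobs((r-b>60)&(r-g>35),w))
    ml=(np.minimum(np.minimum(r,g),b)>165);print(" lug",blobs(ml,w))
print(tri(t,C["t"],s,C["s"]),onz(t,C["t"],.005),onz(s,C["s"],.005))
for n,c,w in(("t",t,(235,165,315,245)),("s",s,(240,195,350,290))):
    u=up(c,w);r,g,b=u[...,0],u[...,1],u[...,2]
    print(n,"or",blobs((r-b>60)&(r-g>35),w))
E
```

```text
t (array([416.31086922, 225.72877312]), array([22.64912796, 23.40631294]), 108.81755065917969)
 or [(array([409.86, 216.57]), np.float64(0.625)), (array([423.09, 234.87]), np.float64(0.734375))]
 lug [(array([407.43, 215.5 ]), np.float64(0.828125)), (array([422.59, 237.03]), np.float64(0.703125))]
s (array([380.53899956, 160.90221024]), array([18.30283928, 33.95513153]), 110.33479309082031)
 or [(array([386.04, 156.14]), np.float64(1.484375)), (array([364.96, 158.83]), np.float64(0.625))]
 lug [(array([388.05, 157.39]), np.float64(5.59375)), (array([363.2 , 159.63]), np.float64(4.640625)), (array([395.22, 170.86]), np.float64(0.484375))]
(array([ 0.45757523, -0.35854112, -0.00121617]), np.float64(2.6655732244521966), np.float64(4.790819829388263)) [ 0.46625575 -0.35726796  0.005     ] [ 0.43904515 -0.35123422  0.005     ]
t or [(array([264.06, 197.27]), np.float64(1.484375)), (array([295.42, 197.19]), np.float64(1.609375)), (array([280.13, 234.78]), np.float64(36.625))]
s or [(array([300.19, 222.49]), np.float64(3.609375)), (array([341.  , 236.62]), np.float64(0.578125)), (array([281.56, 251.96]), np.float64(4.5625)), (array([331.32, 260.67]), np.float64(48.984375))]
```

View pics/mb_s.png

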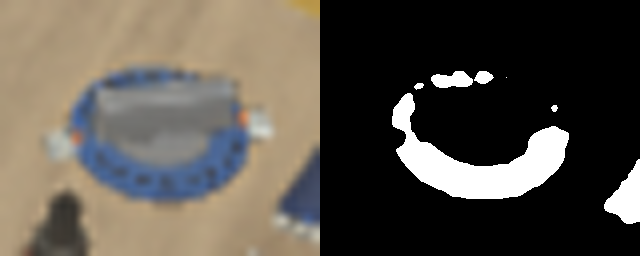

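View pics/mb_t.png

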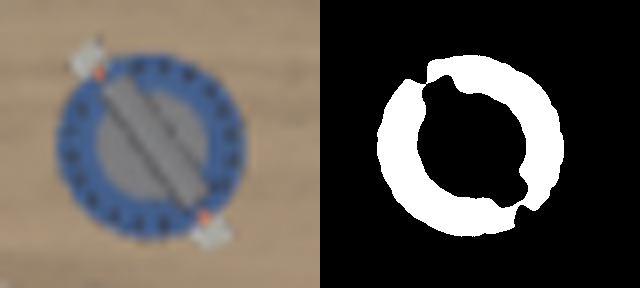

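```bash
python3 - <<'E'
from m import *
t=cam("top");s=cam("side")
a=tri(t,(409.86,216.57),s,(364.96,158.83));b=tri(t,(423.09,234.87),s,(386.04,156.14));print(a,b)
m=(a[0]+b[0])/2;d=b[0]-a[0];print("cover mid dots",m,"len",np.linalg.norm(d),"yaw",np.degrees(np.arctan2(d[1],d[0])))
# lug dirs & disc by top only
for z in(.005,):
    P=[onz(t,p,z) for p in((409.86,216.57),(423.09,234.87),(407.43,215.5),(422.59,237.03))];
    print("top mids",(P[0]+P[1])/2,(P[2]+P[3])/2,[np.degrees(np.arctan2(*(P[i]-P[j])[1::-1])) for i,j in((0,1),(2,3))])
    Q=[onz(s,p,z) for p in((364.96,158.83),(386.04,156.14),(363.2,159.63),(388.05,157.39))]
    print("side mids",(Q[0]+Q[1])/2,(Q[2]+Q[3])/2,[np.degrees(np.arctan2(*(Q[i]-Q[j])[1::-1])) for i,j in((0,1),(2,3))])
# disc from side with gap closed
ws=(356,142,394,170);u=up(s,ws);r,g,bb=u[...,0],u[...,1],u[...,2];mb=(bb-r>15);l,st,ce=comps(mb)
l2=np.zeros_like(mb)
for i in range(1,len(st)):
    if st[i][4]>100 and ce[i][0]<260: l2|=(l==i)
e=ell(l2,ws);print("side disc",e,onz(s,e[0],.004));
et=(416.31,225.73);print("top disc",onz(t,et,.005), "tri",tri(t,et,s,e[0]))
# port
A=tri(t,(264.06,197.27),s,(281.56,251.96));B=tri(t,(295.42,197.19),s,(300.19,222.49));print("dots",A,B)
pm=(A[0]+B[0])/2;d=A[0]-B[0];print("port",pm,"len",np.linalg.norm(d),"yaw of y-axis",np.degrees(np.arctan2(-d[0],d[1])))
for z in(.0745,):
  print("top",(onz(t,(264.06,197.27),z)+onz(t,(295.42,197.19),z))/2,"side",(onz(s,(281.56,251.96),z)+onz(s,(300.19,222.49),z))/2)
print("latch tip",tri(t,(280.13,234.78),s,(331.32,260.67)))
E
```

```text
(array([ 0.49712082, -0.3367877 ,  0.00654051]), np.float64(0.5467140107129118), np.float64(0.9859088906567814)) (array([ 0.43108139, -0.37818216,  0.00965646]), np.float64(0.5995145273314938), np.float64(1.0629475672254878))
cover mid dots [ 0.46410111 -0.35748493  0.00809848] len 0.07800266432372562 yaw -147.91992264493425
top mids [ 0.46638876 -0.35775799  0.005     ] [ 0.46470928 -0.3525634   0.005     ] [np.float64(32.56308107334946), np.float64(31.866252695648328)]
side mids [ 0.46090116 -0.36063465  0.005     ] [ 0.4588631  -0.35576406  0.005     ] [np.float64(34.12624903624885), np.float64(31.236006175010054)]
side disc (array([375.37742996, 158.4116993 ]), array([16.21878624, 22.57951546]), 98.32513427734375) [ 0.46017145 -0.35682462  0.004     ]
top disc [ 0.46625157 -0.35726471  0.005     ] tri (array([ 0.46429279, -0.35762293,  0.00332817]), np.float64(0.6115879135216118), np.float64(1.0936871890550084))
dots (array([0.57420991, 0.16457617, 0.07345624]), np.float64(0.5700101081648701), np.float64(1.3473890394751005)) (array([0.56978792, 0.05584057, 0.07431682]), np.float64(0.6448288185568132), np.float64(1.4303686548410914))
port [0.57199892 0.11020837 0.07388653] len 0.10882888432651258 yaw of y-axis -2.328782568697577
top [0.57396409 0.11059261 0.0745    ] side [0.5678109  0.11018811 0.0745    ]
latch tip (array([0.44616064, 0.11622163, 0.03839854]), np.float64(0.5432007598400229), np.float64(1.2592893470716013))
```

```bash
cat > g.py <<'E'
from h import *
def st():
    s=robot.get_state();R=Rn.from_euler('xyz',s["eef_rot"]).as_matrix();return s,R
def show():
    s,R=st();j=np.degrees(np.arctan2(R[1,1],R[0,1]))
    print("t %.2f"%s["time"],"pos",s["position"].round(4),"xax",R[:,0].round(3),"jaw yaw %.2f"%j,"bar yaw %.2f"%((j+90)%180),"q",s["joints"].round(3),"F",s["force"].round(2),"T",s["ft_torque"].round(3),"w %.3f"%s["gripper_width"]);return s,R
def delta(pos=None,jaw=None,R=None,s=None):
    """tool-frame shift to world pos; rotvec to point straight down w/ given jaw yaw(deg)"""
    s,R=st();out=[]
    if jaw is None: jaw=np.degrees(np.arctan2(R[1,1],R[0,1]))
    a=np.radians(jaw);x=np.array([0,0,-1.]);y=np.array([np.cos(a),np.sin(a),0]);T=np.c_[x,y,np.cross(x,y)]
    rv=Rn.from_matrix(R.T@T).as_rotvec();sh=R.T@(np.array(pos)-s["position"]) if pos is not None else np.zeros(3)
    print("turn",rv.round(4),"shift",sh.round(4))
E
python3 - <<'E'
from g import *
s,R=show();print(R.round(3))
for p,j in(((.45,.30,.30),None),((.47,0,.30),None),((.464,-.357,.20),-57.7),((.464,-.357,.20),122.3)): print(p,j);delta(p,j)
t=cam("top")
sc=[onz(t,(235+(x+.5)/7-.5,165+(y+.5)/7-.5),.063) for x,y in((146,103),(504,103),(137,366),(499,368))];print(np.array(sc).round(4),np.mean(sc,0))
print([np.degrees(np.arctan2(-(sc[i]-sc[j])[0],(sc[i]-sc[j])[1])) for i,j in((0,1),(2,3))],[np.degrees(np.arctan2(*(sc[i]-sc[j])[1::-1])) for i,j in((0,2),(1,3))])
E
```

```text
t 0.50 pos [0.2216 0.611  0.2453] xax [-0. -0. -1.] jaw yaw 70.07 bar yaw 160.07 q [ 1.14   0.124  1.65  -0.     1.367 -0.083] F [ 1.18 -0.03 -0.92] T [ 0.043  0.006 -0.042] w 0.998
[[-0.     0.341  0.94 ]
 [-0.     0.94  -0.341]
 [-1.    -0.     0.   ]]
(0.45, 0.3, 0.3) None
turn [0.     0.     0.0001] shift [-0.0547 -0.2145  0.3208]
(0.47, 0, 0.3) None
turn [0.     0.     0.0001] shift [-0.0547 -0.4898  0.4418]
(0.464, -0.357, 0.2) -57.7
turn [2.23e+00 1.00e-04 0.00e+00] shift [ 0.0454 -0.8274  0.5579]
(0.464, -0.357, 0.2) 122.3
turn [-9.116e-01 -0.000e+00  1.000e-04] shift [ 0.0454 -0.8274  0.5579]
[[0.6429 0.1968 0.063 ]
 [0.6354 0.0175 0.063 ]
 [0.5108 0.2022 0.063 ]
 [0.5032 0.0231 0.063 ]] [0.57306358 0.10989043 0.063     ]
[np.float64(-2.400045668355071), np.float64(-2.4356467154370316)] [np.float64(-2.3326333229457026), np.float64(-2.4020561776809917)]
```

Call:
play_rows(rows=[0.18,0,0,-0.008,-0.031,0.046,0,0.36,0,0,-0.016,-0.061,0.092,0,0.54,0,0,-0.024,-0.092,0.138,0,0.72,0,0,-0.031,-0.122,0.183,0,0.9,0,0,-0.039,-0.153,0.229,0,1.08,0,0,-0.047,-0.184,0.275,0,1.26,0,0,-0.055,-0.214,0.321,0,1.44,0,0,-0.055,-0.269,0.345,0,1.62,0,0,-0.055,-0.324,0.369,0,1.8,0,0,-0.055,-0.38,0.393,0,1.98,0,0,-0.055,-0.435,0.418,0,2.16,0,0,-0.055,-0.49,0.442,0])

```text
time: 2.05
position: [0.4699, -0.0022, 0.3007]
eef_rot: [2.394, 1.569, -0.12]
force: [0.4, -0.1, 0.7]
gripper_width: 0.498
```

```bash
python3 - <<'E'
from g import *
show()
delta((.464,-.357,.12),-57.7);delta((.464,-.357,.20),-57.7)
E
```

```text
t 2.05 pos [ 0.4699 -0.0022  0.3007] xax [ 0.001 -0.    -1.   ] jaw yaw -54.02 bar yaw 35.98 q [-0.119 -0.318  1.968 -0.     1.49   0.824] F [ 0.42 -0.13  0.71] T [-0.017 -0.012 -0.064] w 0.498
turn [ 0.0642 -0.001  -0.0009] shift [0.1808 0.2835 0.2134]
turn [ 0.0642 -0.001  -0.0009] shift [0.1008 0.2836 0.2133]
```

Call:
play_rows(rows=[0.064,0,0,0.014,0.041,0.03,0,0.064,0,0,0.028,0.081,0.061,0,0.064,0,0,0.043,0.122,0.091,0,0.064,0,0,0.058,0.162,0.122,0,0.064,0,0,0.072,0.203,0.152,0,0.064,0,0,0.086,0.243,0.183,0,0.064,0,0,0.1,0.2835,0.2133,0,0.064,0,0,0.15,0.2835,0.2133,0,0.064,0,0,0.18,0.2835,0.2133,0,0.064,0,0,0.18,0.2835,0.2133,0])

```text
time: 3.3
position: [0.4624, -0.3555, 0.1176]
eef_rot: [-1.466, 1.565, 2.239]
force: [0.7, 0.3, 0.5]
gripper_width: 0.504
```

```bash
python3 - <<'E'
from g import *
s_,R=show()
t=cam("top");s=cam("side")
crop(t,385,195,80,60,"t1.png",5);crop(s,340,110,80,60,"s1.png",5)
import cv2
a=cv2.imread("pics/t1.png");b=cv2.imread("pics/s1.png");cv2.imwrite("pics/m1.png",np.hstack([a,b]))
tip=s_["position"]+R[:,0]*.014
print("tip px t,s",proj(t,tip),proj(s,tip),"tcp",proj(t,s_["position"]),proj(s,s_["position"]))
E
```

```text
t 3.30 pos [ 0.4624 -0.3555  0.1176] xax [-0.003  0.004 -1.   ] jaw yaw -57.70 bar yaw 32.30 q [-7.480e-01  9.500e-02  1.907e+00  1.000e-03  1.146e+00  2.590e-01] F [0.74 0.3  0.52] T [-0.     0.021  0.04 ] w 0.504
t1.png scale 5 origin 385 195
s1.png scale 5 origin 340 110
tip px t,s [419.4523502 223.6835345] [378.59414032 137.48817613] tcp [420.01587018 223.18508904] [379.17397994 134.30750366]
```

View pics/m1.png

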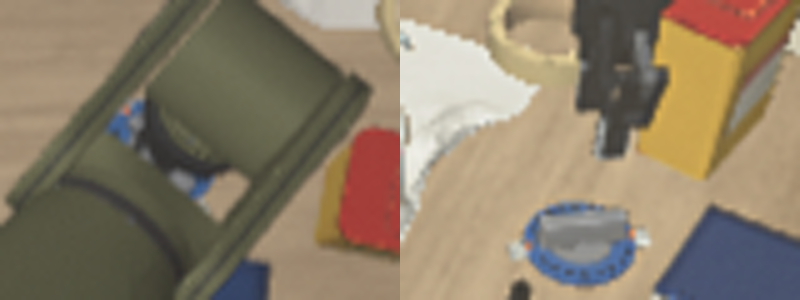

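```bash
python3 - <<'E'
from g import *
s_,R=show()
s=cam("side")
for k in(-1,1):
  for o in(.021,.036):
    for a in(.008,.014):
      for w in(-.011,.011):
        p=s_["position"]+R[:,0]*a+k*o*R[:,1]+w*R[:,2];print(k,o,a,w,proj(s,p).round(1))
crop(s,360,110,40,40,"s2.png",14)
delta((.464,-.3575,.06),-57.7)
E
```

```text
t 3.40 pos [ 0.4646 -0.3572  0.1218] xax [ 0.002 -0.001 -1.   ] jaw yaw -57.68 bar yaw 32.32 q [-7.470e-01  9.100e-02  1.902e+00  1.000e-03  1.145e+00  2.590e-01] F [ 0.26 -0.89  0.39] T [0.003 0.007 0.028] w 0.503
-1 0.021 0.008 -0.011 [377.  139.1]
-1 0.021 0.008 0.011 [383.3 138.5]
-1 0.021 0.014 -0.011 [376.7 140.5]
-1 0.021 0.014 0.011 [383.  139.8]
-1 0.036 0.008 -0.011 [378.1 142.1]
-1 0.036 0.008 0.011 [384.5 141.5]
-1 0.036 0.014 -0.011 [377.9 143.5]
-1 0.036 0.014 0.011 [384.2 142.8]
1 0.021 0.008 -0.011 [373.8 130.9]
1 0.021 0.008 0.011 [380.1 130.3]
1 0.021 0.014 -0.011 [373.6 132.3]
1 0.021 0.014 0.011 [379.8 131.7]
1 0.036 0.008 -0.011 [372.8 128.1]
1 0.036 0.008 0.011 [378.9 127.5]
1 0.036 0.014 -0.011 [372.5 129.4]
1 0.036 0.014 0.011 [378.7 128.9]
s2.png scale 14 origin 360 110
turn [ 0.0005 -0.0019 -0.0038] shift [ 0.0628 -0.0009  0.001 ]
```

View pics/s2.png

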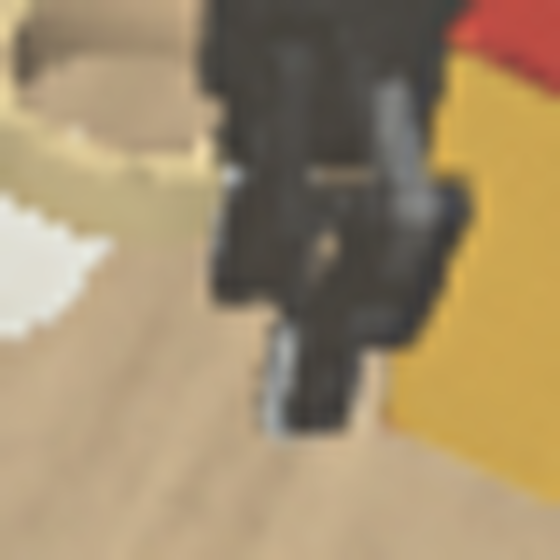

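Call:
play_rows(rows=[0,0,0,0.04,0.0005,-0.0005,0,0,0,0,0.07,0.0005,-0.0005,0,0,0,0,0.087,0.0005,-0.0005,0,0,0,0,0.096,0.0005,-0.0005,0,0,0,0,0.0975,0.0005,-0.0005,0,0,0,0,0.0975,0.0005,-0.0005,0])

```text
time: 4.2
position: [0.4668, -0.3586, 0.0265]
eef_rot: [1.966, 1.565, -0.612]
force: [-0.5, 0.7, -0.6]
gripper_width: 0.499
```

```bash
python3 - <<'E'
from g import *
s_,R=show()
s=cam("side");show()
crop(s,350,130,50,45,"s3.png",13)
delta((.4655,-.3573,.024),-57.7)
E
```

```text
t 4.20 pos [ 0.4668 -0.3586  0.0265] xax [ 0.005 -0.004 -1.   ] jaw yaw -57.67 bar yaw 32.33 q [-7.470e-01  2.200e-01  1.941e+00  1.000e-03  9.740e-01  2.590e-01] F [-0.54  0.72 -0.61] T [-0.002 -0.068 -0.004] w 0.499
t 4.25 pos [ 0.4668 -0.3586  0.0266] xax [ 0.005 -0.004 -1.   ] jaw yaw -57.68 bar yaw 32.32 q [-7.470e-01  2.200e-01  1.941e+00  1.000e-03  9.740e-01  2.590e-01] F [ 0.19 -0.07 -0.05] T [-0.003 -0.027  0.051] w 0.497
s3.png scale 13 origin 350 130
turn [ 0.0004 -0.0024 -0.0059] shift [ 0.0026 -0.0018  0.0004]
```

View pics/s3.png

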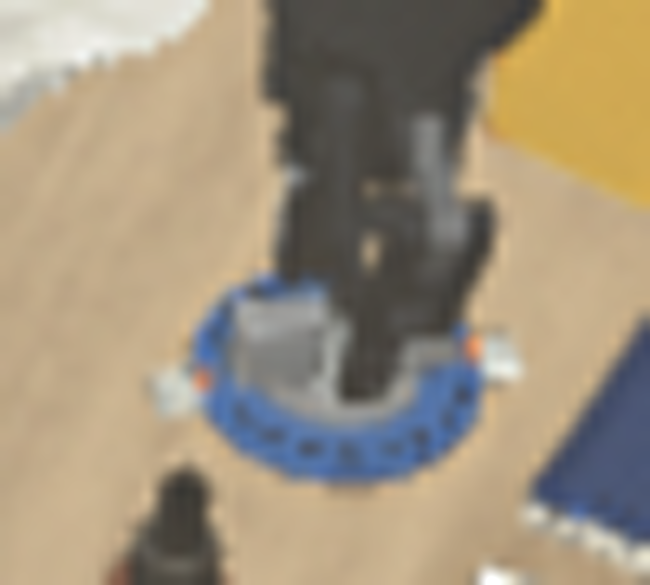

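Call:
play_rows(rows=[0,-0.002,-0.006,0.0025,-0.0015,0.0005,0,0,-0.002,-0.006,0.0025,-0.0015,0.0005,0,0,-0.002,-0.006,0.0025,-0.0015,0.0005,-1,0,-0.002,-0.006,0.0025,-0.0015,0.0005,-1,0,-0.002,-0.006,0.0025,-0.0015,0.0005,-1,0,-0.002,-0.006,0.0025,-0.0015,0.0005,-1,0,-0.002,-0.006,0.0025,-0.0015,0.0005,-1])

```text
time: 5.12
position: [0.4658, -0.3578, 0.0243]
eef_rot: [2.541, 1.57, -0.036]
force: [-0.3, -0.6, 2.3]
gripper_width: 0.149
```

```bash
python3 - <<'E'
from g import *
s_,R=show()
s=cam("side")
crop(s,350,130,50,45,"s4.png",13)
E
```

```text
t 5.12 pos [ 0.4658 -0.3578  0.0243] xax [ 0.001 -0.    -1.   ] jaw yaw -57.67 bar yaw 32.33 q [-7.470e-01  2.240e-01  1.941e+00  1.000e-03  9.760e-01  2.600e-01] F [-0.35 -0.6   2.32] T [ 0.018  0.002 -0.014] w 0.149
s4.png scale 13 origin 350 130
```

View pics/s4.png

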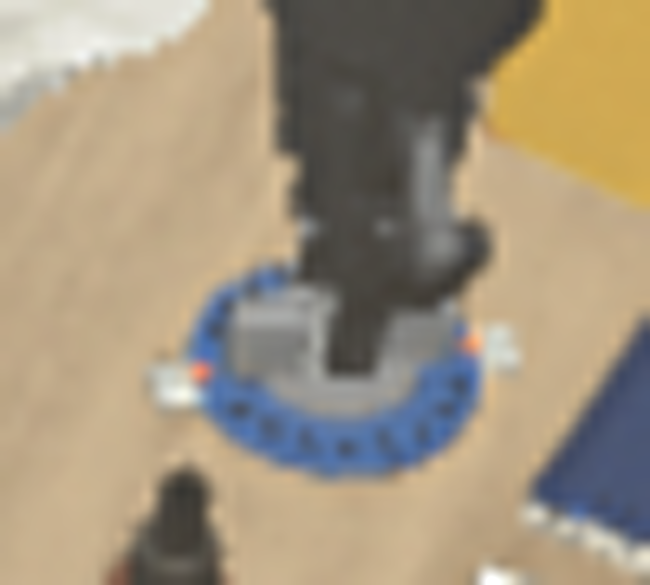

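```bash
python3 - <<'E'
from g import *
s_,R=show()
for p in((.4658,-.3578,.20),(.5732,.11,.20)): delta(p,87.6)
E
```

```text
t 5.17 pos [ 0.4658 -0.3578  0.0243] xax [ 0.001  0.    -1.   ] jaw yaw -57.67 bar yaw 32.33 q [-7.470e-01  2.240e-01  1.941e+00  1.000e-03  9.760e-01  2.600e-01] F [-0.18 -0.72  2.57] T [0.004 0.029 0.029] w 0.144
turn [-2.5354e+00  2.0000e-04 -8.0000e-04] shift [-1.757e-01  1.000e-04 -1.000e-04]
turn [-2.5354e+00  2.0000e-04 -8.0000e-04] shift [-0.1757 -0.3377 -0.341 ]
```

Call:
play_rows(rows=[0,0,0,-0.02,0,0,-1,0,0,0,-0.07,0,0,-1,-0.1,0,0,-0.125,0,0,-1,-0.28,0,0,-0.175,0,0,-1,-0.46,0,0,-0.175,-0.042,-0.043,-1,-0.64,0,0,-0.175,-0.084,-0.085,-1,-0.82,0,0,-0.175,-0.127,-0.128,-1,-1.0,0,0,-0.175,-0.169,-0.17,-1,-1.18,0,0,-0.175,-0.211,-0.213,-1,-1.36,0,0,-0.175,-0.253,-0.256,-1,-1.54,0,0,-0.175,-0.295,-0.298,-1,-1.72,0,0,-0.175,-0.3377,-0.341,-1])

```text
time: 6.68
position: [0.5732, 0.1119, 0.2004]
eef_rot: [0.782, 1.569, -0.069]
force: [1.0, -0.2, -0.8]
gripper_width: 0.146
```

```bash
python3 - <<'E'
from g import *
s_,R=show()
delta((.5732,.11,.14),87.6)
E
```

```text
t 6.67 pos [0.5732 0.1119 0.2004] xax [ 0.002 -0.    -1.   ] jaw yaw 41.22 bar yaw 131.22 q [ 0.101  0.011  1.846 -0.     1.283 -0.618] F [ 0.96 -0.17 -0.79] T [-0.036 -0.026  0.023] w 0.146
turn [-8.095e-01  1.600e-03 -6.000e-04] shift [ 0.0604 -0.0013  0.0014]
```

Call:
play_rows(rows=[-0.18,0,0,0.02,-0.0013,0.0014,-1,-0.36,0,0,0.04,-0.0013,0.0014,-1,-0.54,0,0,0.06,-0.0013,0.0014,-1,-0.72,0,0,0.06,-0.0013,0.0014,-1,-0.81,0,0,0.06,-0.0013,0.0014,-1,-0.81,0,0,0.06,-0.0013,0.0014,-1])

```text
time: 7.42
position: [0.5731, 0.11, 0.1411]
eef_rot: [0.007, 1.569, -0.036]
force: [-0.3, 0.7, -0.5]
gripper_width: 0.151
```

```bash
python3 - <<'E'
from g import *
s_,R=show()
s=cam("side");t=cam("top")
show()
crop(s,255,195,80,75,"s5.png",8);crop(t,235,165,80,80,"t5.png",7)
E
```

```text
t 7.42 pos [0.5731 0.11   0.1411] xax [ 0.002 -0.    -1.   ] jaw yaw 87.57 bar yaw 177.57 q [ 0.098  0.065  1.895 -0.     1.179 -1.431] F [-0.27  0.7  -0.48] T [ 0.087 -0.012  0.051] w 0.151
t 7.53 pos [0.5732 0.11   0.141 ] xax [ 0.002 -0.    -1.   ] jaw yaw 87.55 bar yaw 177.55 q [ 0.098  0.065  1.895 -0.     1.179 -1.43 ] F [ 0.33 -0.56 -1.73] T [ 0.005  0.021 -0.013] w 0.147
s5.png scale 8 origin 255 195
t5.png scale 7 origin 235 165
```

View pics/s5.png

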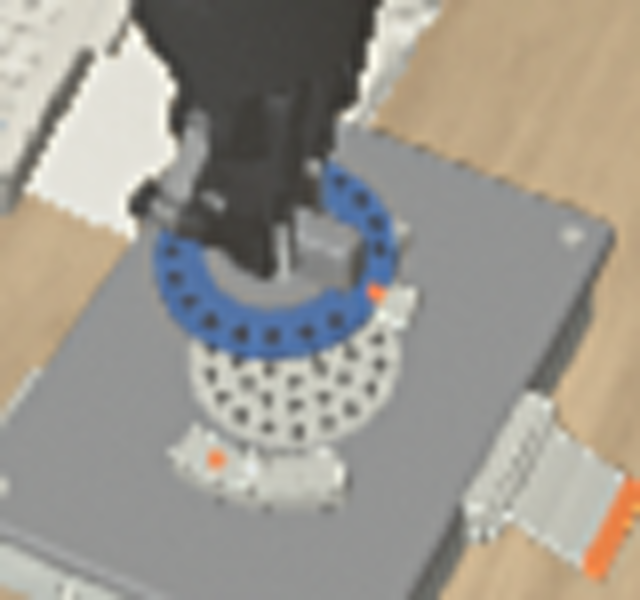

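View pics/t5.png

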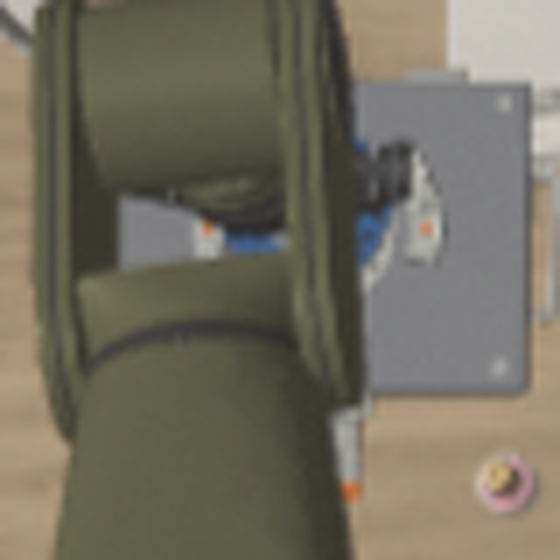

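```bash
python3 - <<'E'
from m import *
s=cam("side")
w=(262,205,312,248);u=up(s,w);r,g,b=u[...,0],u[...,1],u[...,2];mb=b-r>20;e=ell(mb,w);print("side disc",e)
cv2.imwrite("pics/mb5.png",np.hstack([u[...,::-1].astype(np.uint8),np.repeat(mb[...,None]*255,3,2).astype(np.uint8)]))
# model: predicted disc silhouette from two circles projected
def disc(c,X,r=.041,h=.006):
    a=np.linspace(0,2*np.pi,90);P=[np.array(X)+[r*np.cos(t),r*np.sin(t),z] for t in a for z in(0,h)]
    hl=cv2.convexHull(proj(c,P).astype(np.float32));e=cv2.fitEllipse(hl);return e,hl[:,0].min(0),hl[:,0].max(0)
print("pred",disc(s,(.5732,.110,.117)))
ys,xs=np.where(mb);print("obs bbox",unup((xs.min(),ys.min()),w),unup((xs.max(),ys.max()),w))
print("orig cover pred",disc(s,(.4655,-.3573,0)))
print("lug dot",blobs((r-b>60)&(r-g>35),w), "pred dot",proj(s,(.5732-.041,.110+.041*.042,.123)))
E
```

```text
side disc (array([288.97349167, 226.65585327]), array([26.0290451 , 30.84988976]), 80.11466217041016)
pred (((288.566162109375, 227.09271240234375), (26.269058227539062, 30.809066772460938), 83.61563110351562), array([273.2603 , 213.97997], dtype=float32), array([303.80075, 240.23137], dtype=float32))
obs bbox [273.4375 214.5625] [304.3125 239.6875]
orig cover pred (((373.9978332519531, 158.24722290039062), (17.026493072509766, 23.104204177856445), 98.17295837402344), array([362.60165, 149.69678], dtype=float32), array([385.42828, 166.80992], dtype=float32))
lug dot [(array([301.69, 231.22]), np.float64(3.796875))] pred dot [302.0782207  231.73278137]
```

View pics/mb5.png

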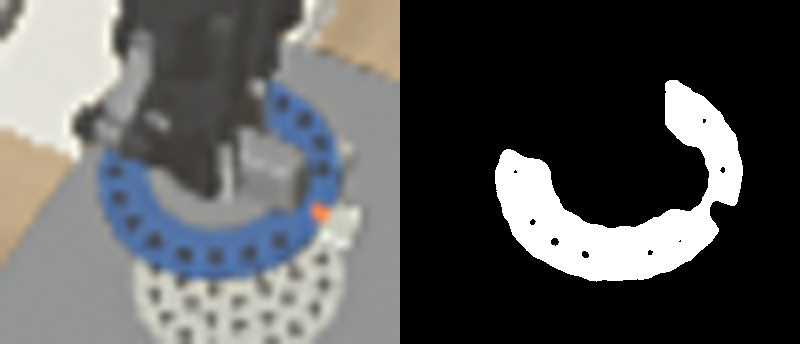

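```bash
python3 - <<'E'
from m import *
s=cam("side")
# direct: disc centre & dot in side -> at z
ob=np.array((288.97,226.66));pr=np.array((288.57,227.09))
# jacobian: world xy from pixel, at z=.120
for z in(.119,.121): print("cover side xy",z,(onz(s,proj(s,(.5732,.110,z))+ob-pr,z)).round(4))
im=cv2.imread("pics/side0.png")[:,:,::-1];c=dict(s);c["px"]=im
w=(262,215,318,275);u=up(c,w)
r,g,b=u[...,0],u[...,1],u[...,2]
m=((np.minimum(np.minimum(r,g),b)>140));m=cv2.morphologyEx(m.astype(np.uint8),cv2.MORPH_CLOSE,np.ones((13,13)))
l,st,ce=comps(m)
for i in range(1,len(st)):
    if st[i][4]>6000:
        e=ell(l==i,w);print(st[i][4]/64,e,"port side",onz(s,e[0],.0625).round(4))
sc=np.array([(281,84),(520,178),(90,364),(346,480)])
sc=(sc+.5)/6-.5+[240,195];P=np.array([onz(s,p,.063) for p in sc]);print("screws side",P.round(4),P.mean(0).round(4))
t=cam("top");imt=cv2.imread("pics/top0.png")[:,:,::-1];c=dict(t);c["px"]=imt
w=(262,182,300,216);u=up(c,w);r,g,b=u[...,0],u[...,1],u[...,2]
m=((np.minimum(np.minimum(r,g),b)>140));m=cv2.morphologyEx(m.astype(np.uint8),cv2.MORPH_CLOSE,np.ones((13,13)))
l,st,ce=comps(m)
for i in range(1,len(st)):
    if st[i][4]>6000:
        e=ell(l==i,w);print(st[i][4]/64,e,"port top",onz(t,e[0],.0625).round(4))
E
```

```text
cover side xy 0.119 [0.5728 0.1083 0.119 ]
cover side xy 0.121 [0.5728 0.1083 0.121 ]
114.34375 (array([269.3457613, 217.3122108]), array([15.3744688 , 16.75189781]), 104.6512222290039) port side [0.6606 0.0677 0.0625]
105.78125 (array([295.04951859, 223.34316921]), array([ 9.1556015 , 23.95366478]), 99.66300964355469) port side [0.5818 0.0568 0.0625]
638.125 (array([289.89061546, 243.36286736]), array([27.86320496, 33.23826218]), 38.519554138183594) port side [0.5654 0.1245 0.0625]
145.421875 (array([260.66274166, 268.38581848]), array([10.74939442, 69.88616943]), 110.74586486816406) port side [0.6021 0.226  0.0625]
screws side [[0.6289 0.0186 0.063 ]
 [0.4971 0.0235 0.063 ]
 [0.6365 0.1976 0.063 ]
 [0.505  0.2038 0.063 ]] [0.5669 0.1109 0.063 ]
349.859375 (array([280.23389053, 197.96164703]), array([21.21752167, 21.55818748]), 40.657344818115234) port top [0.5734 0.1106 0.0625]
```

Call:
play_rows(rows=[0,0,0,0.025,0.001,-0.002,-1,0,0,0,0.04,0.001,-0.004,-1,0,0,0,0.0505,0.001,-0.004,-1,0,0,0,0.0505,0.001,-0.004,-1,0,0,0,0.0505,0.001,-0.004,-1])

```text
time: 8.3
position: [0.5699, 0.1112, 0.0909]
eef_rot: [0.045, 1.568, 0.003]
force: [-0.1, 0.2, -0.5]
gripper_width: 0.148
```

```bash
python3 - <<'E'
from g import *
from m import *
s_,R=show()
s=cam("side");t=cam("top")
show()
crop(s,258,205,66,66,"s6.png",9)
w=(265,222,318,260);u=up(s,w);r,g,b=u[...,0],u[...,1],u[...,2];mb=b-r>20;e=ell(mb,w)
ys,xs=np.where(mb);print("side disc",e,"obs bbox",unup((xs.min(),ys.min()),w),unup((xs.max(),ys.max()),w))
zu=s_["position"][2]-.0243
def disc(c,X,r=.041,h=.006):
    a=np.linspace(0,2*np.pi,90);P=[np.array(X)+[r*np.cos(q),r*np.sin(q),z] for q in a for z in(0,h)]
    hl=cv2.convexHull(proj(c,P).astype(np.float32));e=cv2.fitEllipse(hl);return e,hl[:,0].min(0),hl[:,0].max(0)
X=s_["position"]*[1,1,0]+[0,0,zu];p=disc(s,X);print("pred",p)
print("cover side xy",onz(s,proj(s,X)+e[0]-p[0][0],zu).round(4))
print("or",[(o,onz(s,o[0],zu+.005).round(4)) for o in blobs((r-b>60)&(r-g>35),w)])
E
```

```text
t 8.30 pos [0.5699 0.1112 0.0909] xax [ 0.003  0.    -1.   ] jaw yaw 87.59 bar yaw 177.59 q [ 0.1    0.117  1.933 -0.     1.089 -1.428] F [-0.14  0.2  -0.49] T [ 0.007 -0.008 -0.001] w 0.148
t 8.40 pos [0.5701 0.1112 0.0912] xax [ 0.004  0.    -1.   ] jaw yaw 87.59 bar yaw 177.59 q [ 0.1    0.117  1.933 -0.     1.089 -1.428] F [ 0.13  0.42 -0.83] T [-0.027 -0.032  0.032] w 0.150
s6.png scale 9 origin 258 205
side disc (array([290.83492279, 237.6457901 ]), array([25.5825882 , 29.72108269]), 79.84198760986328) obs bbox [275.9375 225.9375] [305.5625 250.5625]
pred (((290.3863830566406, 238.02969360351562), (25.778011322021484, 29.63075065612793), 83.01483154296875), array([275.66336, 225.15913], dtype=float32), array([305.0429 , 250.92496], dtype=float32))
cover side xy [0.5693 0.1095 0.0666]
or [((array([300.22, 222.49]), np.float64(4.046875)), array([0.5664, 0.0538, 0.0716])), ((array([303.09, 241.99]), np.float64(2.546875)), array([0.5309, 0.1107, 0.0716])), ((array([281.56, 251.94]), np.float64(5.015625)), array([0.5711, 0.1632, 0.0716]))]
```

View pics/s6.png

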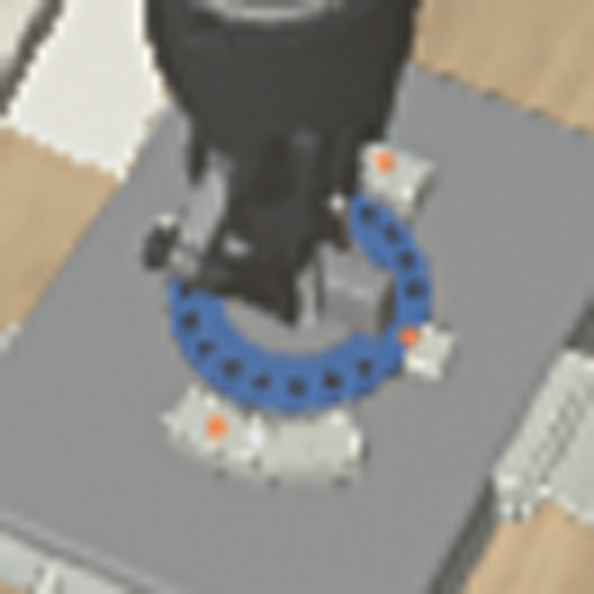

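Call:
play_rows(rows=[0,0,0,0.001,0.0008,-0.002,-1,0,0,0,0.003,0.0008,-0.002,-1,0,0,0,0.005,0.0008,-0.002,-1,0,0,0,0.005,0.0008,-0.002,-1])

```text
time: 8.9
position: [0.5682, 0.1121, 0.0863]
eef_rot: [0.083, 1.567, 0.041]
force: [-0.6, 0.9, -0.1]
gripper_width: 0.15
```

```bash
python3 - <<'E'
from g import *
show()
E
```

```text
t 8.90 pos [0.5682 0.1121 0.0863] xax [ 0.004  0.    -1.   ] jaw yaw 87.59 bar yaw 177.59 q [ 0.102  0.119  1.939 -0.     1.08  -1.426] F [-0.57  0.85 -0.12] T [0.021 0.158 0.057] w 0.150
```

Call:
play_rows(rows=[0,0,0,0.0007,0,0,-1,0,0,0,0.0012,0,0,-1,0,0,0,0.0012,0,0,-1])

```text
time: 9.28
position: [0.5682, 0.1121, 0.0863]
eef_rot: [0.049, 1.568, 0.007]
force: [-3.7, -0.7, 7.0]
gripper_width: 0.147
```

```bash
python3 - <<'E'
from g import *
show();show()
s=cam("side");crop(s,258,205,66,66,"s7.png",9)
E
```

```text
t 9.28 pos [0.5682 0.1121 0.0863] xax [ 0.003  0.    -1.   ] jaw yaw 87.59 bar yaw 177.59 q [ 0.102  0.12   1.938 -0.     1.08  -1.426] F [-3.68 -0.7   6.97] T [-0.059  0.808 -0.012] w 0.147
t 9.28 pos [0.5682 0.1121 0.0863] xax [ 0.003  0.    -1.   ] jaw yaw 87.59 bar yaw 177.59 q [ 0.102  0.12   1.938 -0.     1.08  -1.426] F [-3.68 -0.7   6.97] T [-0.059  0.808 -0.012] w 0.147
s7.png scale 9 origin 258 205
```

View pics/s7.png

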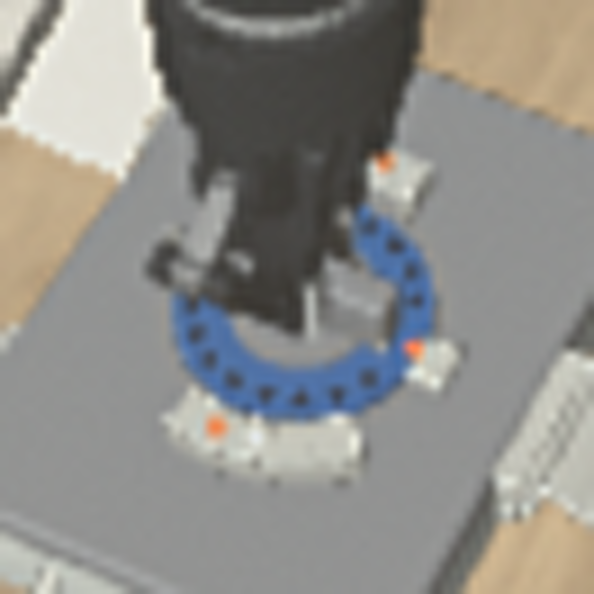

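```bash
cat > cv.py <<'E'
from g import *
from m import *
def disc(c,X,r=.041,h=.006):
    a=np.linspace(0,2*np.pi,90);P=[np.array(X)+[r*np.cos(q),r*np.sin(q),z] for q in a for z in(0,h)]
    hl=cv2.convexHull(proj(c,P).astype(np.float32));return cv2.fitEllipse(hl),hl[:,0].min(0),hl[:,0].max(0)
def coverside(zu=.062,w=(265,222,318,262)):
    s=cam("side");u=up(s,w);r,g,b=u[...,0],u[...,1],u[...,2];mb=b-r>20;e=ell(mb,w)
    ys,xs=np.where(mb);X=np.array((.57,.111,zu));p=disc(s,X)
    lo,hi=unup((xs.min()-.5,ys.min()),w),unup((xs.max()+.5,ys.max()+.5),w)
    print("cover side xy",onz(s,proj(s,X)+e[0]-p[0][0],zu).round(4),"axes",e[1],p[0][1])
    # left/right/bottom extents
    q=proj(s,X)+np.array([(lo[0]+hi[0]-p[1][0]-p[2][0])/2,hi[1]-p[2][1]]);print("  by bbox L,R,bottom",onz(s,q,zu).round(4))
    for o in blobs((r-b>60)&(r-g>35),w): print("  or",o,"z.067",onz(s,o[0],.067).round(4),"z.0745",onz(s,o[0],.0745).round(4))
    return s
E
python3 - <<'E'
from cv import *
coverside()
E
```

```text
cover side xy [0.5679 0.11   0.062 ] axes [25.61828232 29.73270988] (25.721715927124023, 29.522018432617188)
  by bbox L,R,bottom [0.5684 0.1094 0.062 ]
  or (array([300.3, 222.5]), np.float64(3.6875)) z.067 [0.5677 0.0508 0.067 ] z.0745 [0.5652 0.0556 0.0745]
  or (array([303.71, 243.35]), np.float64(3.21875)) z.067 [0.5287 0.1115 0.067 ] z.0745 [0.5266 0.1157 0.0745]
  or (array([281.57, 251.95]), np.float64(5.03125)) z.067 [0.5726 0.1609 0.067 ] z.0745 [0.5701 0.1647 0.0745]
```

Call:
play_rows(rows=[0.175,0,0,0.0003,0.0005,0,-1,0.35,0,0,0.0003,0.001,0.0002,-1,0.525,0,0,0.0003,0.0015,0.0004,-1,0.7,0,0,0.0003,0.0019,0.0007,-1,0.875,0,0,0.0003,0.0023,0.0011,-1,1.05,0,0,0.0003,0.0026,0.0015,-1,1.05,0,0,0.0003,0.0026,0.0015,-1])

```text
time: 10.25
position: [0.5703, 0.1147, 0.0864]
eef_rot: [1.199, 1.567, 0.109]
force: [0.0, -0.9, 2.4]
gripper_width: 0.151
```

```bash
python3 - <<'E'
from cv import *
show();s=coverside();show();crop(s,258,205,66,66,"s8.png",9)
E
```

```text
t 10.25 pos [0.5703 0.1147 0.0864] xax [ 0.004  0.    -1.   ] jaw yaw 27.52 bar yaw 117.52 q [ 0.106  0.124  1.933  0.     1.08  -0.374] F [ 0.02 -0.9   2.43] T [ 0.022  0.135 -0.016] w 0.151
cover side xy [0.5684 0.1131 0.062 ] axes [24.12203026 29.90643311] (25.721715927124023, 29.522018432617188)
  by bbox L,R,bottom [0.5697 0.11   0.062 ]
  or (array([290.99, 250.37]), np.float64(3.1875)) z.067 [0.5512 0.1461 0.067 ] z.0745 [0.5489 0.15   0.0745]
  or (array([281.56, 251.95]), np.float64(5.078125)) z.067 [0.5726 0.1609 0.067 ] z.0745 [0.5701 0.1647 0.0745]
t 10.30 pos [0.5702 0.1148 0.0863] xax [ 0.004  0.    -1.   ] jaw yaw 27.59 bar yaw 117.59 q [ 0.106  0.124  1.933 -0.     1.08  -0.375] F [ 0.24 -0.03  3.23] T [ 0.009  0.123 -0.036] w 0.145
s8.png scale 9 origin 258 205
```

View pics/s8.png

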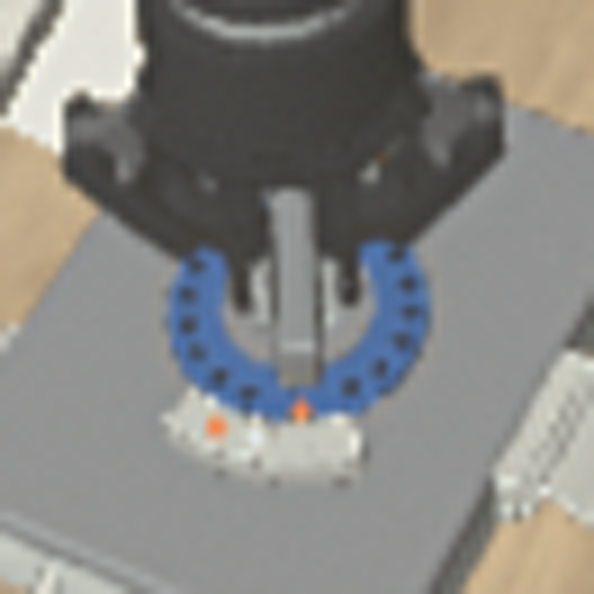

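Call:
play_rows(rows=[0.12,0,0,0.0003,0.0004,0.0001,-1,0.24,0,0,0.0003,0.0008,0.0002,-1,0.36,0,0,0.0003,0.0011,0.0003,-1,0.46,0,0,0.0003,0.0013,0.0003,-1,0.53,0,0,0.0003,0.0015,0.0003,-1,0.55,0,0,0.0003,0.0015,0.0003,-1,0.55,0,0,0.0003,0.0015,0.0003,-1])

```text
time: 11.18
position: [0.5707, 0.1151, 0.0863]
eef_rot: [1.301, 1.57, -0.334]
force: [-5.7, -1.8, 6.1]
gripper_width: 0.147
```

```bash
python3 - <<'E'
from cv import *
show();s=coverside();show();crop(s,258,205,66,66,"s9.png",9)
E
```

```text
t 11.18 pos [0.5707 0.1151 0.0863] xax [ 0.001 -0.    -1.   ] jaw yaw -3.69 bar yaw 86.31 q [ 1.070e-01  1.270e-01  1.930e+00 -1.000e-03  1.083e+00  1.720e-01] F [-5.72 -1.85  6.08] T [-0.163  0.94   0.316] w 0.147
cover side xy [0.5687 0.1119 0.062 ] axes [24.89180183 29.9103241 ] (25.721715927124023, 29.522018432617188)
  by bbox L,R,bottom [0.5692 0.1102 0.062 ]
  or (array([283.86, 249.14]), np.float64(2.515625)) z.067 [0.5709 0.1504 0.067 ] z.0745 [0.5684 0.1543 0.0745]
  or (array([281.57, 251.97]), np.float64(4.90625)) z.067 [0.5726 0.161  0.067 ] z.0745 [0.5701 0.1647 0.0745]
t 11.22 pos [0.5707 0.1151 0.0863] xax [ 0.001 -0.    -1.   ] jaw yaw -3.69 bar yaw 86.31 q [ 1.070e-01  1.270e-01  1.930e+00 -1.000e-03  1.083e+00  1.720e-01] F [-5.44 -0.74  5.76] T [-0.185  0.942  0.346] w 0.145
s9.png scale 9 origin 258 205
```

View pics/s9.png

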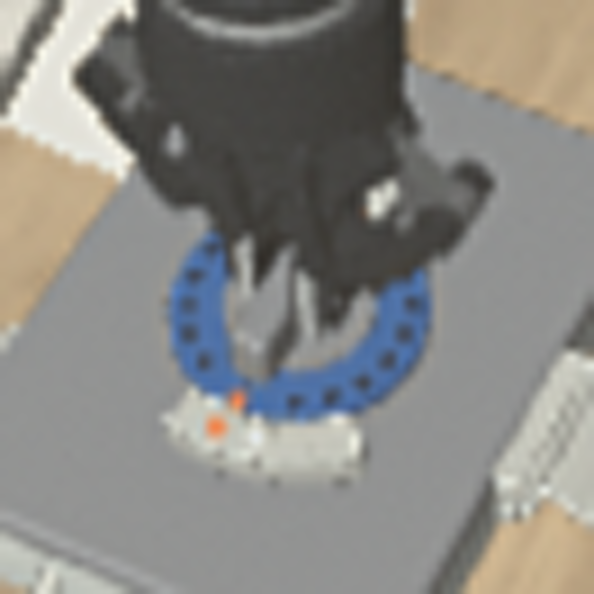

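Call:
play_rows(rows=[0.03,0,0,0.0001,-0.0007,0,-1,0.06,0,0,0.0001,-0.001,0,-1,0.06,0,0,0.0001,-0.001,0,-1])

```text
time: 11.6
position: [0.57, 0.1151, 0.0863]
eef_rot: [1.206, 1.568, -0.486]
force: [0.3, -1.2, 2.0]
gripper_width: 0.148
```

```bash
python3 - <<'E'
from cv import *
show();s=coverside();show();crop(s,268,225,40,40,"s10.png",14)
E
```

```text
t 11.60 pos [0.57   0.1151 0.0863] xax [ 0.002 -0.001 -1.   ] jaw yaw -6.96 bar yaw 83.04 q [ 0.108  0.125  1.932 -0.002  1.082  0.23 ] F [ 0.28 -1.18  2.05] T [-0.04   0.014  1.535] w 0.148
cover side xy [0.5682 0.1118 0.062 ] axes [24.90210915 29.97695732] (25.721715927124023, 29.522018432617188)
  by bbox L,R,bottom [0.5687 0.11   0.062 ]
  or (array([283.86, 249.15]), np.float64(2.53125)) z.067 [0.5709 0.1504 0.067 ] z.0745 [0.5684 0.1543 0.0745]
  or (array([281.55, 251.95]), np.float64(4.90625)) z.067 [0.5727 0.1609 0.067 ] z.0745 [0.5702 0.1647 0.0745]
t 11.65 pos [0.57   0.1151 0.0863] xax [ 0.002 -0.001 -1.   ] jaw yaw -6.98 bar yaw 83.02 q [ 1.080e-01  1.250e-01  1.932e+00 -1.000e-03  1.082e+00  2.300e-01] F [0.71 0.49 1.29] T [ 0.038 -0.034  1.566] w 0.147
s10.png scale 14 origin 268 225
```

View pics/s10.png

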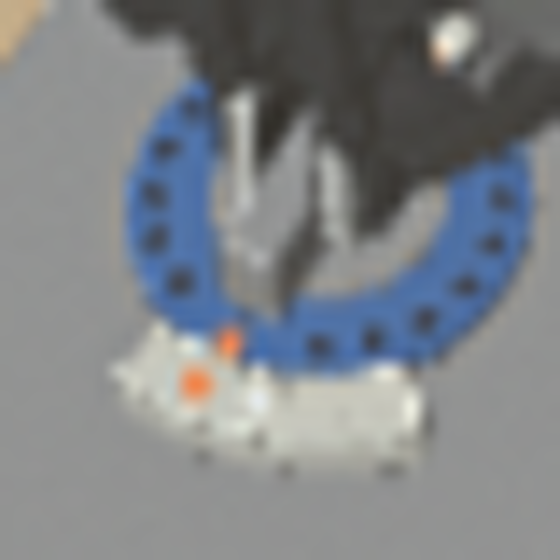

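Call:
play_rows(rows=[-0.055,0,0,0,0,0,-1,-0.055,0,0,0,0,0,-0.1,-0.055,0,0,0,0,0,-0.1,-0.055,0,0,0,0,0,-0.1,-0.055,0,0,-0.02,0,0,-0.1,-0.055,0,0,-0.06,0,0,-0.1,-0.055,0,0,-0.11,0,0,-0.1,-0.055,0,0,-0.14,0,0,-0.1])

```text
time: 12.65
position: [0.571, 0.1155, 0.2315]
eef_rot: [1.607, 1.563, -0.031]
force: [1.3, 0.4, -0.1]
gripper_width: 0.452
```

```bash
python3 - <<'E'
from cv import *
show();s=coverside();t=cam("top")
crop(s,265,220,50,45,"s11.png",13)
E
```

```text
t 12.65 pos [0.571  0.1155 0.2315] xax [ 0.008 -0.    -1.   ] jaw yaw -3.85 bar yaw 86.15 q [ 1.080e-01 -1.900e-02  1.823e+00 -1.000e-03  1.331e+00  1.750e-01] F [ 1.26  0.36 -0.08] T [0.02  0.007 0.021] w 0.452
cover side xy [0.5684 0.1115 0.062 ] axes [25.29722023 29.84182358] (25.721715927124023, 29.522018432617188)
  by bbox L,R,bottom [0.5687 0.11   0.062 ]
  or (array([300.23, 222.48]), np.float64(4.0)) z.067 [0.5679 0.0508 0.067 ] z.0745 [0.5654 0.0556 0.0745]
  or (array([283.99, 249.26]), np.float64(2.984375)) z.067 [0.5704 0.1506 0.067 ] z.0745 [0.5679 0.1545 0.0745]
  or (array([281.57, 251.97]), np.float64(4.953125)) z.067 [0.5726 0.161  0.067 ] z.0745 [0.5701 0.1647 0.0745]
s11.png scale 13 origin 265 220
```

View pics/s11.png

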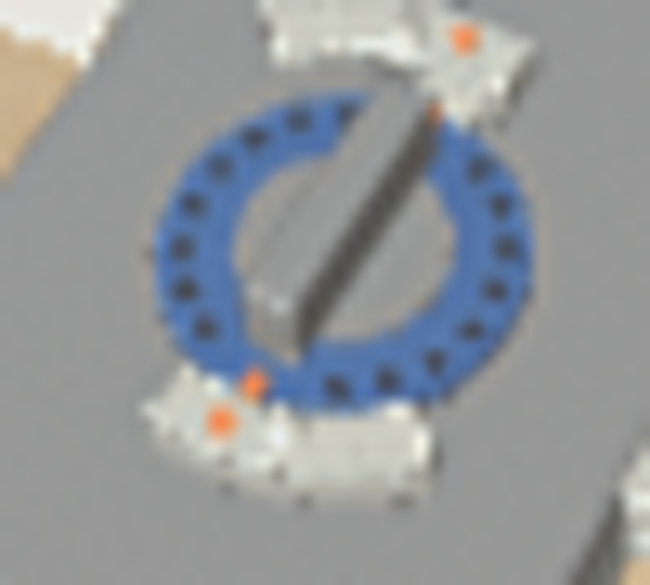

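```bash
python3 - <<'E'
from cv import *
s=cam("side");f=lambda x,y:np.array([265+(x+.5)/13-.5,220+(y+.5)/13-.5])
a=onz(s,f(254,384),.068);b=onz(s,f(435,115),.068);d=a-b;print("cover",(a+b)/2,np.linalg.norm(d),np.degrees(np.arctan2(d[1],d[0])))
a=onz(s,f(221,423),.0745);b=onz(s,f(464,40),.0745);d=a-b;print("claws",(a+b)/2,np.linalg.norm(d),np.degrees(np.arctan2(d[1],d[0])))
t0=cam("top");crop(t0,235,165,80,80,"t11.png",7)
E
```

```text
cover [0.56734114 0.11167053 0.068     ] 0.07786526972464171 85.92843216967836
claws [0.56760688 0.11054018 0.0745    ] 0.10918590445092137 87.48146678135812
t11.png scale 7 origin 235 165
```

View pics/t11.png

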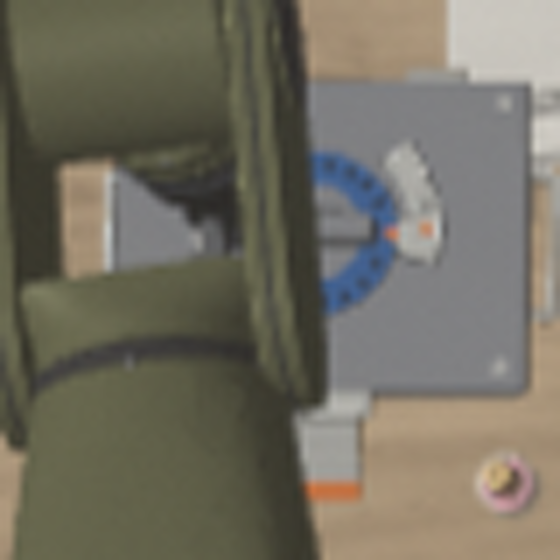

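```bash
cat > la.py <<'E'
from g import *
yw=np.radians(-2.4);I=np.array([np.cos(yw),np.sin(yw),0]);J=np.array([-np.sin(yw),np.cos(yw),0]);H=np.array([.571,.112,0])-.088*I
def tgt(u,z,side=.003,a=.35):
    x=np.sin(a)*I-np.cos(a)*np.array([0,0,1.]);T=np.c_[x,J,np.cross(x,J)]
    return H-u*I+side*J+np.array([0,0,z]),T
def go(lst,side=.003,a=.35):
    s,R=st()
    for u,z in lst:
        p,T=tgt(u,z,side,a);print((u,z),"world",p.round(4),"turn",Rn.from_matrix(R.T@T).as_rotvec().round(3),"shift",(R.T@(p-s["position"])).round(4))
def where():
    s,R=st();d=s["position"]-H;print("u %.4f side %.4f z %.4f"%(-d@I,d@J,s["position"][2]),"tilt %.3f"%np.arcsin(R[:,0]@I),"corner u %.4f z %.4f"%(-(d+.014*R[:,0]+.011*R[:,2])@I,(s["position"]+.014*R[:,0]+.011*R[:,2])[2]),"F in/side/up",(s["force"]@I).round(2),(s["force"]@J).round(2),s["force"][2].round(2),"T",s["ft_torque"].round(2),"t",s["time"],"w",s["gripper_width"].round(3))
E
python3 - <<'E'
from la import *
print("H",H)
show();where();go([(.055,.2),(.055,.15)])
s=cam("side");t=cam("top");print("polish side",onz(s,(342.0,244),0),"top",onz(t,(307,234.5),0),"tip px corners pred")
crop(s,312,235,40,40,"s12.png",14)
E
```

```text
H [0.48307719 0.11568506 0.        ]
t 12.85 pos [0.57   0.1153 0.2278] xax [ 0.004 -0.001 -1.   ] jaw yaw -3.84 bar yaw 86.16 q [ 1.080e-01 -1.700e-02  1.827e+00 -1.000e-03  1.328e+00  1.750e-01] F [ 0.39 -0.44 -0.19] T [-0.011  0.075  0.009] w 0.448Traceback (most recent call last):
  File "<stdin>", line 3, in <module>
  File "la.py", line 11, in where
    s,R=st();d=s["position"]-H;print("u %.4f side %.4f z %.4f"%(-d@I,d@J,s["position"][2]),"tilt %.3f"%np.arcsin(R[:,0]@I),"corner u %.4f z %.4f"%(-(d+.014*R[:,0]+.011*R[:,2])@I,(s["position"]+.014*R[:,0]+.011*R[:,2])[2]),"F in/side/up",(s["force"]@I).round(2),(s["force"]@J).round(2),s["force"][2].round(2),"T",s["ft_torque"].round(2),"t",s["time"],"w",s["gripper_width"].round(3))
                                                                                                                                                                                                                                                                                                                                                                  ^^^^^^^^^^^^^^^^^^^^^^^^
AttributeError: 'float' object has no attribute 'round'
```

```bash
sed -i 's/s\["gripper_width"\].round(3)/round(float(s["gripper_width"]),3)/' la.py
python3 - <<'E'
from la import *
where();go([(.055,.2),(.055,.15)])
s=cam("side");t=cam("top");print("polish side",onz(s,(342.0,244),0),"top",onz(t,(307,234.5),0))
crop(s,312,235,40,40,"s12.png",14)
E
```

```text
u -0.0869 side 0.0033 z 0.2278 tilt 0.004 corner u -0.0867 z 0.2138 F in/side/up 0.41 -0.43 -0.19 T [-0.01  0.08  0.01] t 12.85 w 0.448
(0.055, 0.2) world [0.4283 0.121  0.2   ] turn [-1.578 -0.268  0.276] shift [ 0.0272 -0.142   0.0038]
(0.055, 0.15) world [0.4283 0.121  0.15  ] turn [-1.578 -0.268  0.276] shift [ 0.0772 -0.1422  0.0038]
polish side [0.44129451 0.02964481 0.        ] top [0.44938834 0.0265404  0.        ]
s12.png scale 14 origin 312 235
```

View pics/s12.png

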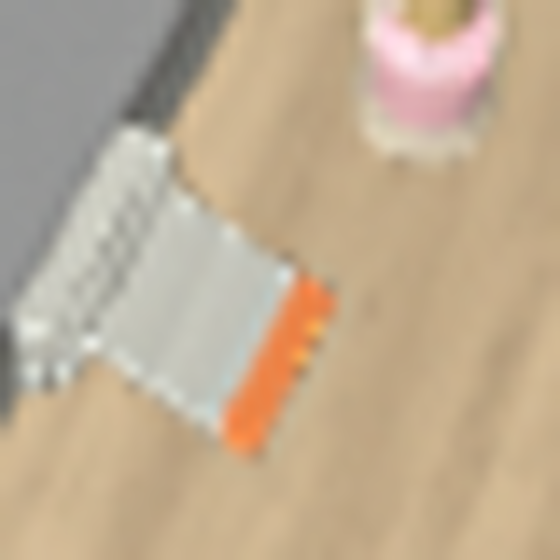

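Call:
play_rows(rows=[-0.16,-0.027,0.028,0,-0.02,0,-1,-0.32,-0.054,0.055,0,-0.04,0.001,-1,-0.48,-0.081,0.083,0,-0.06,0.002,-1,-0.64,-0.107,0.11,0,-0.08,0.003,-1,-0.79,-0.134,0.138,0.01,-0.1,0.003,-1,-0.95,-0.161,0.166,0.015,-0.12,0.004,-1,-1.1,-0.188,0.193,0.02,-0.142,0.004,-1,-1.26,-0.214,0.221,0.027,-0.142,0.004,-1,-1.42,-0.241,0.248,0.027,-0.142,0.004,-1,-1.578,-0.268,0.276,0.027,-0.142,0.004,-1,-1.578,-0.268,0.276,0.05,-0.142,0.004,-1,-1.578,-0.268,0.276,0.05,-0.142,0.004,-1])

```text
time: 14.45
position: [0.4247, 0.1201, 0.1713]
eef_rot: [-0.006, 1.232, -0.048]
force: [0.3, 0.1, 0.2]
gripper_width: 0.004
```

```bash

python3 - <<'E'
from la import *
show();where();go([(.055,.1),(.053,.07)],side=.005)
s=cam("side");crop(s,290,200,60,75,"s13.png",8)
E
```

```text
t 14.45 pos [0.4247 0.1201 0.1713] xax [ 0.332 -0.016 -0.943] jaw yaw 87.56 bar yaw 177.56 q [ 0.203 -0.523  2.351 -0.099  0.987 -1.284] F [0.29 0.09 0.2 ] T [0.013 0.168 0.028] w 0.004
u 0.0585 side 0.0020 z 0.1713 tilt 0.338 corner u 0.0435 z 0.1617 F in/side/up 0.28 0.11 0.2 T [0.01 0.17 0.03] t 14.45 w 0.004
(0.055, 0.1) world [0.4283 0.123  0.1   ] turn [ 0.    -0.012  0.002] shift [ 0.0684  0.0031 -0.0204]
(0.053, 0.07) world [0.4303 0.1229 0.07  ] turn [ 0.    -0.012  0.002] shift [ 0.0973  0.0032 -0.0284]
s13.png scale 8 origin 290 200
```

View pics/s13.png

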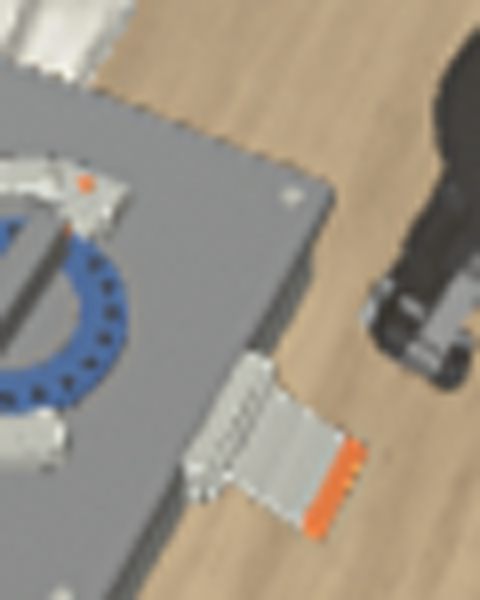

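Call:
play_rows(rows=[0,-0.012,0.002,0.035,0.003,-0.01,-1,0,-0.012,0.002,0.068,0.003,-0.02,-1,0,-0.012,0.002,0.085,0.003,-0.025,-1,0,-0.012,0.002,0.097,0.003,-0.028,-1,0,-0.012,0.002,0.097,0.003,-0.028,-1])

```text
time: 15.12
position: [0.4317, 0.1229, 0.0716]
eef_rot: [0.0, 1.219, -0.041]
force: [-0.2, 0.2, -0.3]
gripper_width: 0.002
```

```bash

python3 - <<'E'
from la import *
show();where();go([(.049,.060),(.045,.05),(.040,.043),(.035,.038),(.03,.035)],side=.005)
s=cam("side");crop(s,290,200,60,75,"s14.png",8)
E
```

```text
t 15.12 pos [0.4317 0.1229 0.0716] xax [ 0.344 -0.014 -0.939] jaw yaw 87.61 bar yaw 177.61 q [ 0.207 -0.357  2.425 -0.127  0.735 -1.242] F [-0.21  0.17 -0.29] T [-0.003  0.183 -0.02 ] w 0.002
u 0.0516 side 0.0051 z 0.0716 tilt 0.352 corner u 0.0365 z 0.0623 F in/side/up -0.22 0.17 -0.29 T [-0.    0.18 -0.02] t 15.125 w 0.002
(0.049, 0.06) world [0.4343 0.1227 0.06  ] turn [ 0.     0.002 -0.   ] shift [ 0.0118 -0.0001 -0.0015]
(0.045, 0.05) world [0.4383 0.1226 0.05  ] turn [ 0.     0.002 -0.   ] shift [ 0.0226 -0.0001 -0.0012]
(0.04, 0.043) world [0.4433 0.1224 0.043 ] turn [ 0.     0.002 -0.   ] shift [ 0.0309 -0.0001  0.0011]
(0.035, 0.038) world [0.4483 0.1221 0.038 ] turn [ 0.     0.002 -0.   ] shift [ 0.0373 -0.0001  0.004 ]
(0.03, 0.035) world [0.4533 0.1219 0.035 ] turn [ 0.     0.002 -0.   ] shift [ 0.0418 -0.0001  0.0077]
s14.png scale 8 origin 290 200
```

View pics/s14.png

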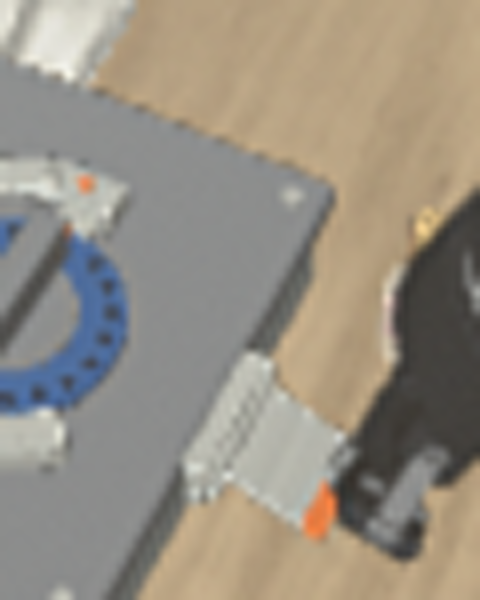

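Call:
play_rows(rows=[0,0,0,0.006,0,-0.001,-1,0,0,0,0.012,0,-0.0015,-1,0,0,0,0.0175,0,-0.0013,-1,0,0,0,0.0225,0,-0.0012,-1,0,0,0,0.0225,0,-0.0012,-1])

```text
time: 15.8
position: [0.4387, 0.1227, 0.0505]
eef_rot: [0.001, 1.218, -0.041]
force: [0.1, -0.3, 0.4]
gripper_width: 0.002
```

```bash

python3 - <<'E'
from la import *
where();go([(.040,.043),(.035,.038),(.03,.034),(.025,.031),(.02,.029)],side=.005)
s=cam("side");crop(s,290,200,60,75,"s15.png",8)
E
```

```text
u 0.0446 side 0.0051 z 0.0505 tilt 0.352 corner u 0.0294 z 0.0411 F in/side/up 0.1 -0.28 0.36 T [-0.02  0.24 -0.03] t 15.8 w 0.002
(0.04, 0.043) world [0.4433 0.1224 0.043 ] turn [ 0.     0.002 -0.   ] shift [ 0.0086 -0.0001  0.0017]
(0.035, 0.038) world [0.4483 0.1221 0.038 ] turn [ 0.     0.002 -0.   ] shift [ 0.015  -0.0001  0.0047]
(0.03, 0.034) world [0.4533 0.1219 0.034 ] turn [ 0.     0.002 -0.   ] shift [ 0.0205 -0.0002  0.008 ]
(0.025, 0.031) world [0.4583 0.1217 0.031 ] turn [ 0.     0.002 -0.   ] shift [ 0.0251 -0.0002  0.0117]
(0.02, 0.029) world [0.4633 0.1215 0.029 ] turn [ 0.     0.002 -0.   ] shift [ 0.0287 -0.0002  0.0157]
s15.png scale 8 origin 290 200
```

View pics/s15.png

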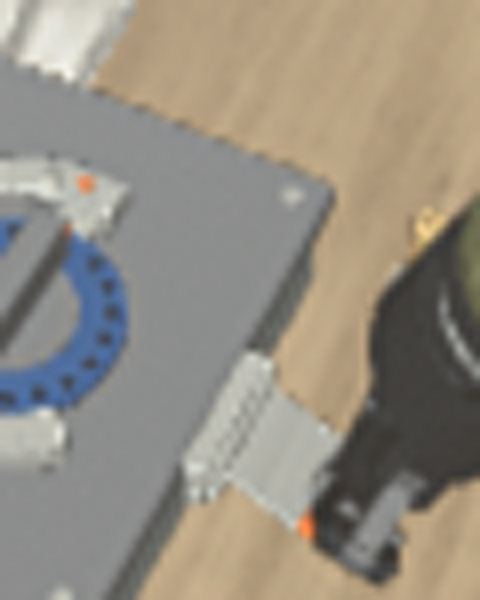

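Call:
play_rows(rows=[0,0,0,0.0045,0,0.001,-1,0,0,0,0.009,0,0.002,-1,0,0,0,0.012,0,0.003,-1,0,0,0,0.015,0,0.005,-1,0,0,0,0.0205,0,0.008,-1,0,0,0,0.025,0,0.012,-1,0,0,0,0.025,0,0.012,-1])

```text
time: 16.73
position: [0.4588, 0.1218, 0.031]
eef_rot: [0.0, 1.219, -0.042]
force: [-0.0, 0.0, -0.1]
gripper_width: 0.003
```

```bash

python3 - <<'E'
from la import *
where();go([(.022,.030),(.018,.029),(.014,.0285),(.011,.028)],side=.005)
s=cam("side");crop(s,290,200,60,75,"s16.png",8)
E
```

```text
u 0.0245 side 0.0051 z 0.0310 tilt 0.352 corner u 0.0094 z 0.0216 F in/side/up -0.03 0.03 -0.1 T [-0.02  0.14  0.01] t 16.725 w 0.003
(0.022, 0.03) world [0.4613 0.1216 0.03  ] turn [-0.     0.002 -0.   ] shift [ 0.0018 -0.0001  0.0021]
(0.018, 0.029) world [0.4653 0.1214 0.029 ] turn [-0.     0.002 -0.   ] shift [ 0.0041 -0.0001  0.0055]
(0.014, 0.0285) world [0.4693 0.1213 0.0285] turn [-0.     0.002 -0.   ] shift [ 0.006  -0.0001  0.009 ]
(0.011, 0.028) world [0.4723 0.1211 0.028 ] turn [-0.     0.002 -0.   ] shift [ 0.0075 -0.0001  0.0117]
s16.png scale 8 origin 290 200
```

View pics/s16.png

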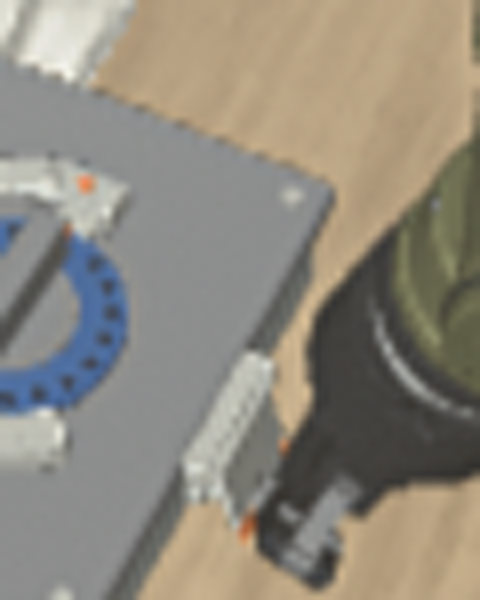

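Call:
play_rows(rows=[0,0,0,0.002,0,0.002,-1,0,0,0,0.0035,0,0.0045,-1,0,0,0,0.005,0,0.007,-1,0,0,0,0.006,0,0.009,-1,0,0,0,0.0068,0,0.0105,-1,0,0,0,0.0068,0,0.0105,-1])

```text
time: 17.52
position: [0.4676, 0.1212, 0.0274]
eef_rot: [-0.004, 1.228, -0.047]
force: [-25.2, -0.2, 24.0]
gripper_width: -0.002
```

```bash

python3 - <<'E'
from la import *
where();go([(.010,.028),(.008,.028),(.006,.028)],side=.005)
s=cam("side");crop(s,290,200,60,75,"s17.png",8)
E
```

```text
u 0.0157 side 0.0049 z 0.0274 tilt 0.342 corner u 0.0007 z 0.0179 F in/side/up -25.16 -1.21 24.05 T [0.08 2.61 0.02] t 17.525 w -0.002
(0.01, 0.028) world [0.4733 0.1211 0.028 ] turn [-0.    -0.008  0.002] shift [0.0013 0.0001 0.0056]
(0.008, 0.028) world [0.4753 0.121  0.028 ] turn [-0.    -0.008  0.002] shift [0.002  0.0001 0.0075]
(0.006, 0.028) world [0.4773 0.1209 0.028 ] turn [-0.    -0.008  0.002] shift [0.0027 0.0001 0.0094]
s17.png scale 8 origin 290 200
```

View pics/s17.png

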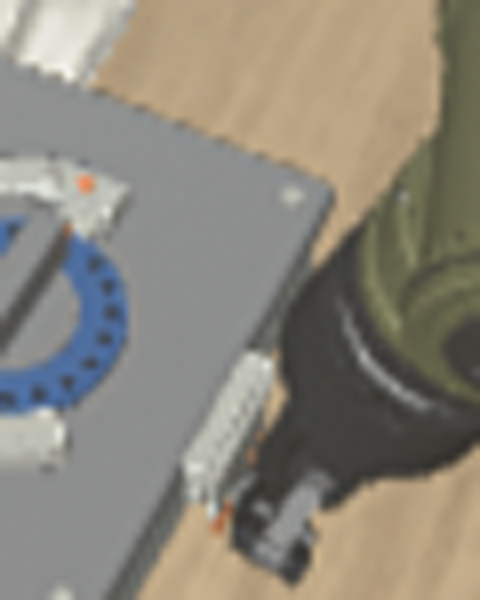

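Call:
play_rows(rows=[0,0,0,-0.001,0,-0.004,-1,0,0,0,-0.004,0,-0.012,-1,0,0,0,-0.01,0,-0.03,-1,0,0,0,-0.05,0,-0.045,-1,0,0,0,-0.09,0,-0.045,-1])

```text
time: 18.2
position: [0.3928, 0.1241, 0.096]
eef_rot: [-0.007, 1.231, -0.049]
force: [-0.1, 0.2, 0.8]
gripper_width: 0.004
```

```bash

python3 - <<'E'
from la import *
where()
s=cam("side");crop(s,290,200,60,75,"s18.png",8)
E
```

```text
u 0.0906 side 0.0047 z 0.0960 tilt 0.339 corner u 0.0755 z 0.0864 F in/side/up -0.12 0.17 0.82 T [-0.01  0.12  0.  ] t 18.2 w 0.004
s18.png scale 8 origin 290 200
```

View pics/s18.png

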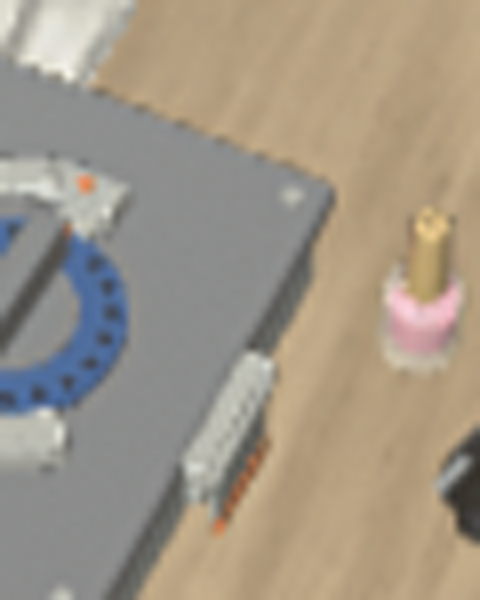

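```bash

python3 - <<'E'
from la import *
from m import *
s=cam("side");w=(305,245,335,275);u=up(s,w);r,g,b=u[...,0],u[...,1],u[...,2]
mk=(r-b>45)&(r-g>25);print(blobs(mk,w))
c=cv2.findContours(mk.astype(np.uint8),cv2.RETR_EXTERNAL,cv2.CHAIN_APPROX_NONE)[0];c=max(c,key=cv2.contourArea);print("box",[unup(q,w).round(1) for q in cv2.boxPoints(cv2.minAreaRect(c))])
Hs=np.array([.5677,.1105,0])-.088*I
for n,th in(("shut",0),("0.1",.1),("0.2",.2),("0.3",.3)):
    out=np.array([-I[0]*np.cos(th),-I[1]*np.cos(th),-0.])*1+np.array([0,0,np.sin(th)])
    rad=np.array([-I[0]*np.sin(th),-I[1]*np.sin(th),-np.cos(th)])
    f=lambda r,o,sd:proj(s,Hs+[0,0,.054]+r*rad+o*out+sd*J).round(1)
    print(n,"tip outer L/R",f(.045,.002,.02),f(.045,.002,-.02),"o=.004",f(.045,.004,.02),"band centre",f(.041,.002,0),"band .036",f(.036,.002,0))
crop(s,300,235,40,40,"s19.png",14)
E
```

```text
[(array([319.57, 260.87]), np.float64(24.90625))]
box [array([315.2, 266.3]), array([322.2, 253.1]), array([324.3, 254.2]), array([317.3, 267.5])]
shut tip outer L/R [316.8 266.5] [322.8 255.5] o=.004 [317.4 266.8] band centre [319.8 260.3] band .036 [319.9 259.4]
0.1 tip outer L/R [318.2 267.1] [324.2 256. ] o=.004 [318.8 267.3] band centre [321.1 260.8] band .036 [321.  259.8]
0.2 tip outer L/R [319.6 267.5] [325.6 256.5] o=.004 [320.2 267.7] band centre [322.4 261.2] band .036 [322.1 260.2]
0.3 tip outer L/R [321.  267.9] [326.9 256.8] o=.004 [321.6 268.1] band centre [323.7 261.5] band .036 [323.2 260.4]
s19.png scale 14 origin 300 235
```

View pics/s19.png

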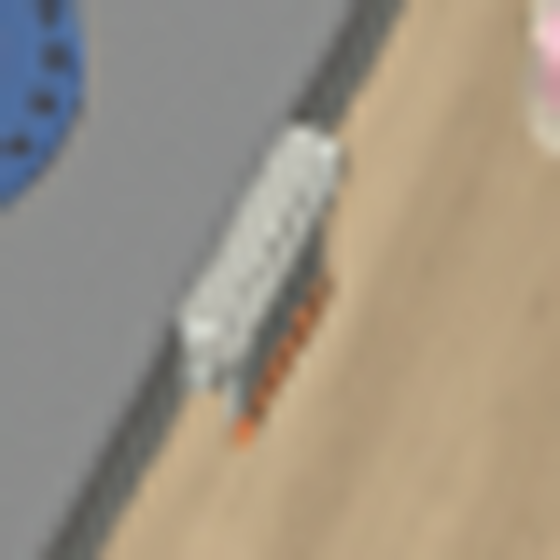

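```bash

python3 - <<'E'
from la import *
where();go([(.06,.06),(.045,.03),(.02,.029),(.014,.029),(.012,.029)],side=.004)
E
```

```text
u 0.0863 side 0.0059 z 0.1019 tilt 0.352 corner u 0.0712 z 0.0925 F in/side/up 0.07 0.7 -0.38 T [-0.01  0.14 -0.02] t 18.3 w 0.001
(0.06, 0.06) world [0.4233 0.1222 0.06  ] turn [-0.001  0.002 -0.001] shift [ 0.0484 -0.002   0.0103]
(0.045, 0.03) world [0.4383 0.1216 0.03  ] turn [-0.001  0.002 -0.001] shift [ 0.0817 -0.002   0.014 ]
(0.02, 0.029) world [0.4633 0.1205 0.029 ] turn [-0.001  0.002 -0.001] shift [ 0.0913 -0.002   0.0371]
(0.014, 0.029) world [0.4693 0.1203 0.029 ] turn [-0.001  0.002 -0.001] shift [ 0.0934 -0.002   0.0427]
(0.012, 0.029) world [0.4713 0.1202 0.029 ] turn [-0.001  0.002 -0.001] shift [ 0.094  -0.002   0.0446]
```

Call:
play_rows(rows=[0,0,0,0.025,-0.001,0.005,-1,0,0,0,0.0484,-0.002,0.0103,-1,0,0,0,0.0817,-0.002,0.014,-1,0,0,0,0.086,-0.002,0.024,-1,0,0,0,0.0913,-0.002,0.0371,-1,0,0,0,0.092,-0.002,0.039,-1,0,0,0,0.0927,-0.002,0.041,-1,0,0,0,0.0927,-0.002,0.041,-1])

```text
time: 19.3
position: [0.4666, 0.1205, 0.0294]
eef_rot: [0.004, 1.22, -0.039]
force: [-6.3, 0.5, 3.9]
gripper_width: 0.004
```

```bash

python3 - <<'E'
from la import *
where();go([(.014,.029),(.012,.029),(.011,.029)],side=.004)
E
```

```text
u 0.0166 side 0.0041 z 0.0294 tilt 0.351 corner u 0.0015 z 0.0200 F in/side/up -6.32 0.26 3.89 T [0.05 0.87 0.01] t 19.3 w 0.004
(0.014, 0.029) world [0.4693 0.1203 0.029 ] turn [-0.001  0.001 -0.001] shift [ 0.0013 -0.0001  0.0023]
(0.012, 0.029) world [0.4713 0.1202 0.029 ] turn [-0.001  0.001 -0.001] shift [ 0.0019 -0.0001  0.0042]
(0.011, 0.029) world [0.4723 0.1201 0.029 ] turn [-0.001  0.001 -0.001] shift [ 0.0023 -0.0001  0.0052]
```

Call:
play_rows(rows=[0,0,0,0.0007,0,0.002,-1,0,0,0,0.0015,0,0.004,-1,0,0,0,0.0015,0,0.004,-1])

```text
time: 19.68
position: [0.4673, 0.1203, 0.0283]
eef_rot: [0.0, 1.229, -0.043]
force: [-18.7, 0.6, 13.3]
gripper_width: -0.002
```

```bash

python3 - <<'E'
from la import *
where()
E
```

```text
u 0.0160 side 0.0040 z 0.0283 tilt 0.342 corner u 0.0009 z 0.0188 F in/side/up -18.74 -0.23 13.29 T [0.14 2.32 0.04] t 19.675 w -0.002
```

Call:
play_rows(rows=[0,0,0,-0.001,0,-0.004,-1,0,0,0,-0.004,0,-0.012,-1,0,0,0,-0.01,0,-0.03,-1,0,0,0,-0.05,0,-0.04,-1,0,0,0,-0.1,0,-0.03,-1,0,0,0,-0.15,0,-0.02,-1,0,0,0,-0.19,0,-0.02,-1,0,0,0,-0.19,0,-0.02,-1])

```text
time: 20.68
position: [0.3863, 0.1244, 0.2058]
eef_rot: [0.008, 1.218, -0.034]
force: [0.1, 0.9, -0.3]
gripper_width: 0.001
```

```bash

python3 - <<'E'
from cv import *
from la import *
where();s=coverside();crop(s,255,205,100,75,"s20.png",8);cv2.imwrite("pics/side_end.png",s["px"][:,:,::-1])
from m import *
w=(305,245,335,275);u=up(s,w);r,g,b=u[...,0],u[...,1],u[...,2]
mk=(r-b>45)&(r-g>25);print(blobs(mk,w))
t=cam("top");cv2.imwrite("pics/top_end.png",t["px"][:,:,::-1]);crop(t,235,165,80,80,"t20.png",7)
E
```

```text
u 0.0970 side 0.0047 z 0.2058 tilt 0.352 corner u 0.0819 z 0.1965 F in/side/up 0.11 0.88 -0.34 T [-0.07  0.2   0.02] t 20.675 w 0.001
cover side xy [0.5684 0.1115 0.062 ] axes [25.29920197 29.79137039] (25.721715927124023, 29.522018432617188)
  by bbox L,R,bottom [0.5687 0.11   0.062 ]
  or (array([300.22, 222.46]), np.float64(3.890625)) z.067 [0.5679 0.0508 0.067 ] z.0745 [0.5655 0.0555 0.0745]
  or (array([283.98, 249.26]), np.float64(2.84375)) z.067 [0.5704 0.1506 0.067 ] z.0745 [0.5679 0.1545 0.0745]
  or (array([281.55, 251.95]), np.float64(4.6875)) z.067 [0.5727 0.1609 0.067 ] z.0745 [0.5702 0.1647 0.0745]
s20.png scale 8 origin 255 205
[(array([323.23, 254.15]), np.float64(0.703125)), (array([319.43, 261.12]), np.float64(24.171875))]
t20.png scale 7 origin 235 165
```

View pics/s20.png

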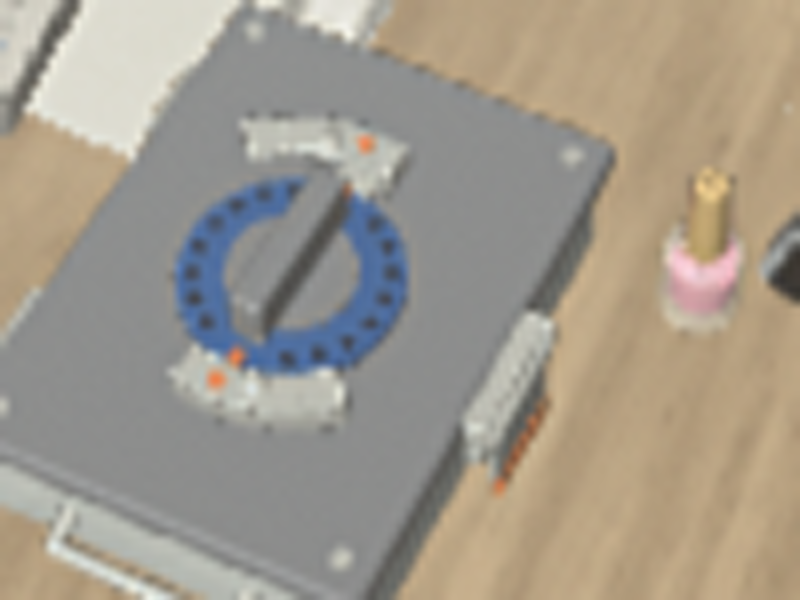

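View pics/t20.png

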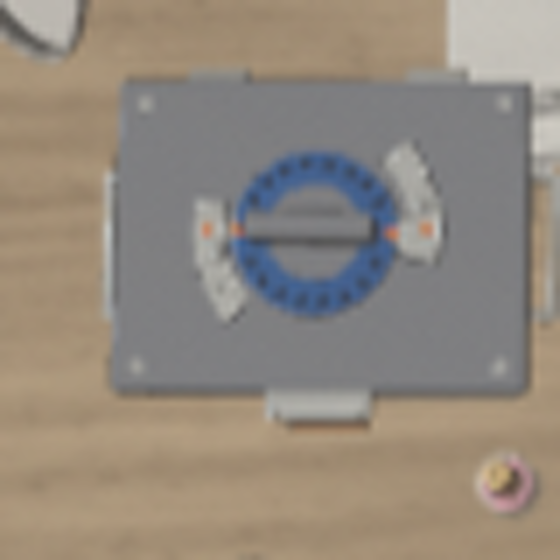

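View pics/side_end.png

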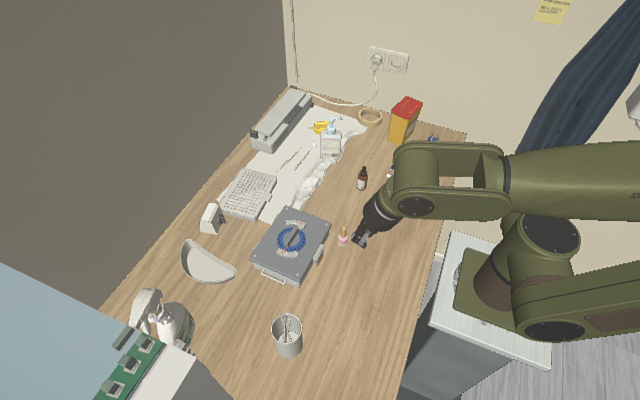

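Call:
play_rows(rows=[0,0,0,-0.01,0,0,0,0,0,0,-0.01,0,0,0,0,0,0,-0.01,0,0,0,0,0,0,-0.01,0,0,0])

```text
time: 21.28
position: [0.3811, 0.1239, 0.2096]
eef_rot: [0.001, 1.228, -0.042]
force: [-0.7, 0.1, -0.2]
gripper_width: 0.494
```

```bash

python3 - <<'E'
from la import *
where();robot.close_job()
E
```

```text
u 0.1022 side 0.0040 z 0.2096 tilt 0.343 corner u 0.0871 z 0.2001 F in/side/up -0.7 0.08 -0.2 T [-0.    0.23  0.02] t 21.275 w 0.494
the job is handed in; nothing more can be done
```

I laid the small blue cover on the port and turned it clockwise until it met the end stops. Then I swung the latch down and pressed it shut, and backed the arm clear. The job was handed in at about 21 s and gave no verdict.

**Cover:**
- The turn ended in an almost pure couple of 1.5 N m with no more movement, so both lugs are on their stops.
- In the last side view its centre is about 2 mm or less from the middle of the claws.
- The bar is within about 1.5° of the claws' line. The side view gave 85.9° against 87.5°, and the top view shows about 1°.
- I inferred from the stop that the click pins dropped; the cameras do not show them.

**Latch:**
- A second press met a firm stop: 19 N at the same place as the first press, within 1 mm.
- The orange tip's pixel fits the shut angle to about 0.05 rad, and the flap is hidden under its hinge in the top view.
- The first press reached about 25 N inward and 24 N upward, more than the latch needs but below the limits.

**Bystanders:** In the last pictures the bottles and the jar stand as they did at the start. The gripper is open and clear of everything.

**Disagreement:** The two cameras differed by about 5–6 mm in x. I fixed this by measuring the cover against the port in the side view before lowering it.

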